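# Close down the carving bench

## Robot

A 6-joint arm with a two-finger parallel gripper is mounted at the origin on the work surface. World frame = base frame: x ahead of the robot, y to its left, z up, the work surface at z = 0. Lengths are in mm, angles in rad, forces in N, time in s.
With the tool pointing down it reaches from about 400 to 925 mm from the base axis. Payload 12.5 kg.
Tool frame: the origin (TCP) lies between the finger pads; the fingertips stand 11 mm ahead of it and the grasp point (between the pads) lies 8 mm behind it (env.tip_extent is the distance from the TCP to the fingertips, in mm); x points along the fingers, z is the direction in which the jaws open and shut, and the axes are right-handed (so a half turn about x gives the same grasp; the last joint's range is limited). The gripper opens to 95 mm and grips with 3 to 60 N. Pads are 20 mm wide; open, the fingers measure 119 mm over their backs; the gripper's body (75 mm by 180 mm) begins 59 mm behind the grasp point.
Start: joints at [-1.33, 0.491, 1.559, -0, 1.092, -0.106], TCP at [212.454, -587.8, 225.661] pointing down, gripper open.
Joint ranges: [-3.1, 3.1], [-0.84, 2.19], [0.05, 2.79], [-1.13, 4.28], [0.06, 2.93], [-2.69, 2.69]. Speed limits (rad/s): [2.22, 2.22, 2.79, 3.14, 3.14, 3.14].

## Interface

Orientations are given as [roll, pitch, yaw] about the fixed x, y, z axes, in that order (R = Rz(yaw) Ry(pitch) Rx(roll)).
In Python, from cell import status, imaging, env gives the robot as it stands. The module is installed in compiled form; this text tells all that it offers.
- The arm moves only by the tool apply_moves, never from a script. Its argument "increments" is a list of rows, each a list of 5 numbers: the closure, from 0 (fully open) to 1 (shut), then the shift along the tool's x, y, z in mm, then the turn about the tool's x in degrees. A call has 1 to 10 rows; each row shifts and turns the commanded pose from where the row before left it, along the tool's axes as they then stand; what a row does not reach is not made up. A row lasts 1/10 s, in which the tool goes at most 50 mm and 8.59 degrees, less where a joint would pass 70% of its speed; a pose out of reach is approached as far as the arm can. A call with a gripper value outside its range is refused whole. The fingers move at their own pace and stop on an object; the grip force is fixed at half the most. Time passes only in rows, so rows that do not move let the fingers close. It gives the time, the measured TCP pose, the force and the opening at its end, in the units of the state.
- status.state(): the state, without advancing time (a new reading comes with each control period).
- imaging.read_camera(name): name is "side" or "top"; returns a dict with "pixels" (384x512x3 uint8, red, green, blue), "fovy" (degrees; the focal length in pixels is half the picture's height over the tangent of half this angle, whatever the lens; pixels are square), "cx", "cy" (the principal point, pixels), "R" (3x3) and "t" (3): a world point X has camera coordinates R X + t. Camera axes: x right, y down, z forward; pixel columns grow to the right and rows downward; lengths in mm; the calibration is good to about 2 mm. A picture is of the moment at which its call begins. There is no depth.
- env.job_done(): hands the job in, once; it reports no verdict.
The state is a dict: "t": time; "joints": joint angles; "qvel": joint speeds; "tau": joint torques, N m; "eef_pos": TCP position; "tcp_rot": TCP orientation; "ft_force": force on the tool from outside, world axes, zero at the start; "moment": the same for the moment, N m; "opening": opening from 0.0 (shut) to 1.0 (fully open).
Only numpy, scipy, OpenCV 4.12 (cv2) and the standard library are available. Lean on these libraries where they do the work, as an engineer would, in place of code of your own. Each camera call takes 0.05 s, during which the arm holds its last target. There are 200 camera calls.

## Task

Close down the carver's bench. First knock all three red-headed bench stops fully down with the mallet - hit them with nothing but the mallet. Then put every palm gouge on the bench inside the roll-top store, roll its shutter fully closed and see that the mallet is left standing upright on its green pad; leave the other things where they are.

Things in the scene. Friction and masses are not known exactly. Their poses are not given: they have to be found in the camera images.
- mallet: Carver's mallet standing upright on the flat end of its head, handle up. Dark round wooden head 80 mm tall, 56 to 62 mm across; above it a pale round handle 24 mm across from 80 to 175 mm height. 0.45 kg. Origin: centre of the flat striking face underneath; z runs up the handle.
- pad: Green round felt-topped pad fixed on the bench, 110 mm across, 4 mm thick: the mallet's place. Origin: centre of its underside.
- stopboard: Pale wooden board fixed on the bench, 100 (x) by 260 (y) by 45 mm tall, with three sprung bench stops in a row along its y axis at y = -80, 0 and +80 mm. Origin: centre of its underside.
- stop1 (a joint): How far bench stop 1 (steel pin, red head 22 mm across) is driven down, in m: 0 fully up, 0.024 fully down. A spring lifts it (1 to 3 N) and a spring clip in its hole grips it, so that it stays at whatever depth it is driven to; driving it takes about 9 to 13 N.
- stop1_top (a point): Centre of the top face of bench stop 1: 26.5 mm above the board's top when fully up (71.5 mm above the bench), 2.5 mm above the board's top when fully down, which is level with the 2 mm thick steel collar around it.
- stop2 (a joint): How far bench stop 2 (steel pin, red head 22 mm across) is driven down, in m: 0 fully up, 0.024 fully down. A spring lifts it (1 to 3 N) and a spring clip in its hole grips it, so that it stays at whatever depth it is driven to; driving it takes about 9 to 13 N.
- stop2_top (a point): Centre of the top face of bench stop 2: 26.5 mm above the board's top when fully up (71.5 mm above the bench), 2.5 mm above the board's top when fully down, which is level with the 2 mm thick steel collar around it.
- stop3 (a joint): How far bench stop 3 (steel pin, red head 22 mm across) is driven down, in m: 0 fully up, 0.024 fully down. A spring lifts it (1 to 3 N) and a spring clip in its hole grips it, so that it stays at whatever depth it is driven to; driving it takes about 9 to 13 N.
- stop3_top (a point): Centre of the top face of bench stop 3: 26.5 mm above the board's top when fully up (71.5 mm above the bench), 2.5 mm above the board's top when fully down, which is level with the 2 mm thick steel collar around it.
- store: Wooden roll-top tool store fixed on the bench: a half barrel 430 mm wide (its y), 412 deep, 226 tall. Origin: on the bench under the barrel's axis, mid width; the axis runs along y, 20 mm up. Front is -x. Round-topped side cheeks, radius 206 mm about the axis, 12 mm thick. The slatted shutter covers the front half; rolled open it leaves that half free from the front and above.
- store_floor (a point): Middle of the store's tool space, on its wooden floor (12 mm above the bench), 95 mm in front of the barrel's axis. The floor runs from store x = -180 mm (front edge, no sill) to the back wall at +5 mm, 408 mm wide between the cheeks.
- shutter (a joint): Rolling angle of the store's slatted tambour shutter about the barrel's axis, in rad: 0 closed (lowest slat down at the front), 1.45 fully open (rolled up and over to the back). Slats run at 190 mm radius. Balanced, stays where left, needs about 2 N at the pull.
- shutter_pull (a point): Centre of the shutter's brass pull: a cylinder 22 mm across, 30 mm long along the store's y, on a stem at mid width of the lowest slat, 34 mm outside the slats. At shutter angle q it lies at store x = -0.224 cos(q + 0.105), z = 0.02 + 0.224 sin(q + 0.105). Fingers pointing down can pinch its two flat ends, and it turns between them.
- gouge1: Palm gouge with a pale wood handle lying on the bench (may be absent). Handle 66 mm long, 20 mm wide, 24 mm tall; steel blade 8 mm wide runs on along +x, tip 85 mm from the origin. 70 g. Origin: centre of the handle's underside; x points along the blade, z up.
- gouge2: Palm gouge with a green painted handle lying on the bench (may be absent). Handle 66 mm long, 20 mm wide, 24 mm tall; steel blade 8 mm wide runs on along +x, tip 85 mm from the origin. 70 g. Origin: centre of the handle's underside; x points along the blade, z up.
- gouge3: Palm gouge with a red painted handle lying on the bench (may be absent). Handle 66 mm long, 20 mm wide, 24 mm tall; steel blade 8 mm wide runs on along +x, tip 85 mm from the origin. 70 g. Origin: centre of the handle's underside; x points along the blade, z up.
- gouge4: Palm gouge with a blue painted handle lying on the bench (may be absent). Handle 66 mm long, 20 mm wide, 24 mm tall; steel blade 8 mm wide runs on along +x, tip 85 mm from the origin. 70 g. Origin: centre of the handle's underside; x points along the blade, z up.
- bowl: Carved wooden bowl, 110 mm across, 45 mm tall. Bystander, to be left where it is. Origin: underside centre.
- figure: Turned dark wooden figure, 60 mm across, 120 mm tall. Bystander, to be left where it is. Origin: underside centre.
- glue: White glue bottle, red cap, 56 mm across, 140 mm tall. Bystander, to be left where it is. Origin: underside centre.
- stone: Terracotta-coloured honing stone, 40 x 120 x 22 mm. Bystander, to be left where it is. Origin: underside centre.
- sander: Cork sanding block, 65 x 110 x 35 mm. Bystander, to be left where it is. Origin: underside centre.
- bird: Small carved wooden bird, about 105 x 30 x 48 mm. Bystander, to be left where it is. Origin: underside centre.
- brush: Bench brush lying flat, 180 mm long. Bystander, to be left where it is. Origin: underside centre.
Not all that is in view belongs to the job. Leave any blue or pink look-alike of the mallet alone.

How it is judged:
By the outcome, as a careful person would: the job done as asked, in the order asked, and still so for the second after the job is handed in, with the robot touching nothing.
Of gouge1, gouge2, gouge3, gouge4 only 2 to 4 are there at a start; the rules pass over those that are not, and their reading is None.
At some moment in a run one of gouge1, gouge2, gouge3, gouge4 may be knocked a few centimetres aside while the robot is not near it.
It also fails if it takes over 210 s, if anything falls off the work surface, if the arm or the gripper's body presses on something with over 40 N, if the wrist force passes 120 N, or if a joint passes its speed limit or range.

## Working session

There is one attempt and no reset: what is moved stays moved. The work goes in short steps, Python scripts to look and compute and a tool call to move; the robot and the scene stay as the last step left them, time stands still between calls to the robot, and variables do not carry over. Pictures are saved under pics/ and viewed, about 12 in all and at most 16, crops included, and the job is handed in when it is done.

Besides the shell and the picture viewer there is one more tool, called after "Emit:" as name(argument=value, ...) on one line, values as JSON. apply_moves: Moves the arm, as the interface text tells. Its arguments: {"type":"object","properties":{"increments":{"type":"array"}},"required":["increments"]}

```bash
mkdir -p pics
cat > h.py <<'E'
import numpy as np, cv2
from cell import status, imaging, env
def shot(name,fn):
    c=imaging.read_camera(name); cv2.imwrite('pics/%s.png'%fn,cv2.cvtColor(c['pixels'],cv2.COLOR_RGB2BGR)); np.save('pics/%s.npy'%fn,c,allow_pickle=True); return c
def load(fn): return np.load('pics/%s.npy'%fn,allow_pickle=True).item()
def ray(c,u,v,z):
    f=192/np.tan(np.radians(c['fovy'])/2); R=np.array(c['R']);t=np.array(c['t'])
    d=R.T@np.array([(u-c['cx'])/f,(v-c['cy'])/f,1]); o=-R.T@t
    return np.round(o+d*(z-o[2])/d[2],1)
def proj(c,X):
    f=192/np.tan(np.radians(c['fovy'])/2); p=np.array(c['R'])@np.array(X,float)+np.array(c['t'])
    return np.round([c['cx']+f*p[0]/p[2],c['cy']+f*p[1]/p[2]],1)
def crop(fn,x0,y0,x1,y1,k,out):
    im=cv2.imread('pics/%s.png'%fn)[y0:y1,x0:x1]; cv2.imwrite('pics/%s.png'%out,cv2.resize(im,None,fx=k,fy=k,interpolation=cv2.INTER_CUBIC))
E
python3 - <<'E'
from h import *
for n in('top','side'):
    c=shot(n,n+'0'); print({k:(np.round(v,3).tolist()) for k,v in c.items() if k!='pixels'})
    cv2.imwrite('pics/%s0b.png'%n,cv2.resize(cv2.imread('pics/%s0.png'%n),(800,600),interpolation=cv2.INTER_CUBIC))
print(status.state(),env.tip_extent)
E
```

```text
{'fovy': 50.791, 'cx': 254.107, 'cy': 195.61, 'R': [[-0.016, -0.999, -0.028], [-0.998, 0.018, -0.06], [0.06, 0.027, -0.998]], 't': [-71.691, 562.956, 1338.219]}
{'fovy': 46.801, 'cx': 253.841, 'cy': 191.589, 'R': [[-0.952, -0.306, -0.02], [-0.218, 0.719, -0.66], [0.216, -0.624, -0.751]], 't': [534.336, 233.457, 1437.17]}
{'t': 0.1, 'joints': array([-1.32960875e+00,  4.91493250e-01,  1.55938677e+00,  1.88386325e-05,
        1.09167303e+00, -1.05588478e-01]), 'qvel': array([-0.00068148, -0.00029834, -0.00192522,  0.00034251,  0.00105159,
       -0.00039981]), 'tau': array([ 3.65959066e-03, -6.13626122e+01, -2.58605272e+01,  6.94406661e-02,
        4.70233639e-02, -4.18667844e-05]), 'eef_pos': array([ 212.40246104, -587.59298499,  225.12451626]), 'tcp_rot': array([3.01860789, 1.56983578, 1.79457893]), 'ft_force': array([-0.07023233,  0.06444273, -0.78710472]), 'moment': array([-0.03345647,  0.01666927,  0.05756524]), 'opening': 1.000896088123705} 11.0
```

View pics/top0b.png

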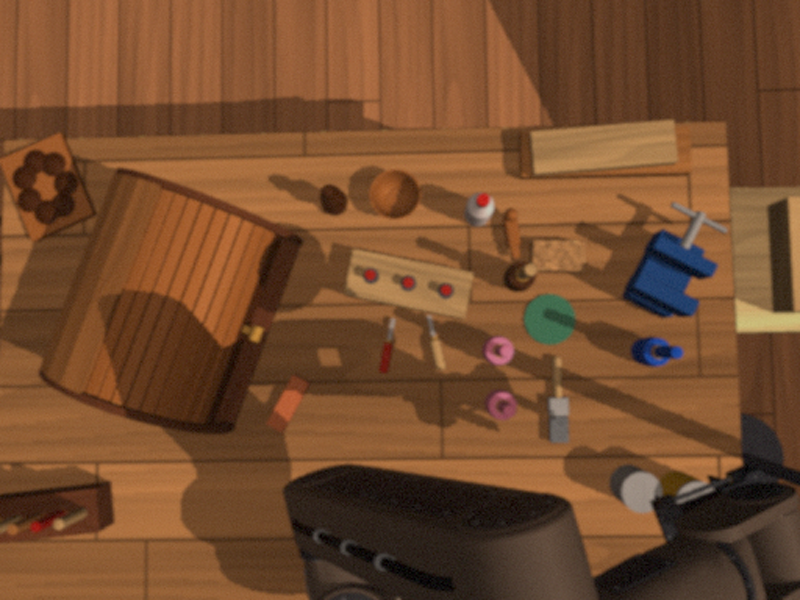

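View pics/side0b.png

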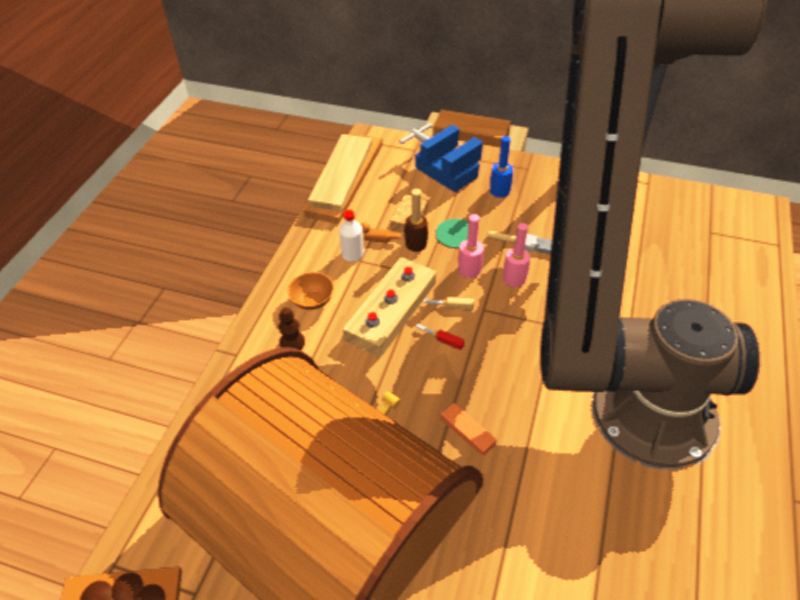

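The top view shows the store at left, with its brass pull near (253,333) of 800x600. The stopboard has red heads at (370,275), (408,283) and (446,290). Gouges: red (386,345) and pale (434,342). The pad is at (550,319). Mallet candidates are the dark/pale one at (519,275), pink ones at (499,350) and (502,405), and a blue one at (655,352). Only the dark head with the pale handle fits the description. I'll confirm in a crop.

Run:
```python
from h import *
crop('top0',215,145,375,265,5,'c1'); crop('top0',20,100,200,280,3.3,'c2')
```

```text
(no output)
```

View pics/c1.png

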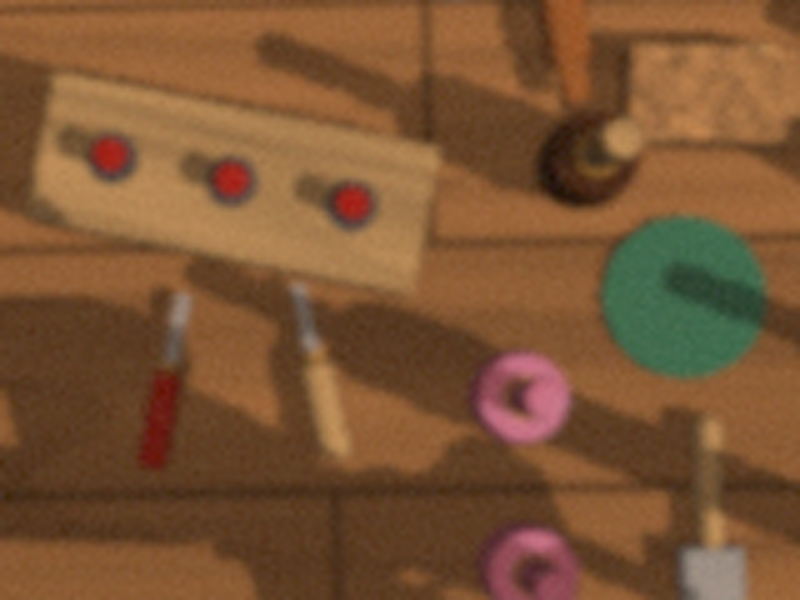

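View pics/c2.png

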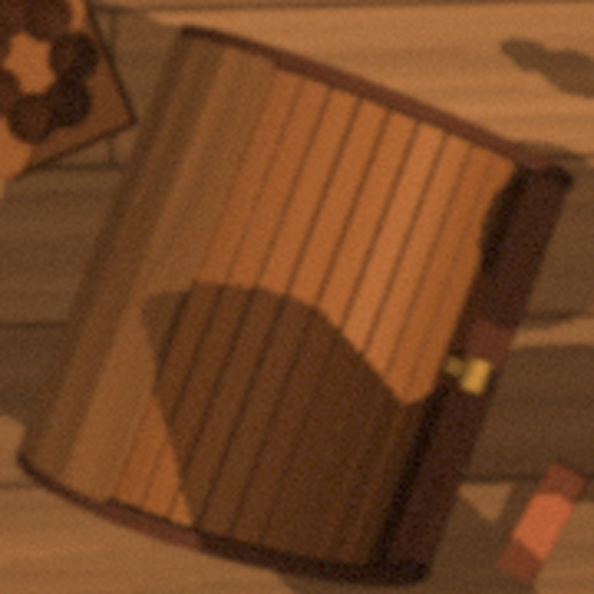

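```bash
cat > m.py <<'E'
from h import *
from scipy.optimize import least_squares
c=load('top0'); s=load('side0')
P=lambda u,v,z:ray(c,215+(u+.5)/5-.5,145+(v+.5)/5-.5,z)
if __name__=='__main__':
    print('cams',-np.array(c['R']).T@c['t'],-np.array(s['R']).T@s['t'])
    st=[P(111,156,71.5),P(232,180,71.5),P(352,204,71.5)]
    print('stops',st); print('side proj',[proj(s,p)*1.5625 for p in st])
    m=P(622,138,175); print('mallet top',m,'side',proj(s,m)*1.5625)
    print('mallet base low edge', P(583,204,0),P(541,165,60))
    p=P(684,297,4); print('pad',p,proj(s,p)*1.5625)
    for n,a,b,t in(('red',(166,372),(153,467),(181,293)),('pale',(317,350),(340,457),(299,285))):
        A=P(*a,24);B=P(*b,24);T=P(*t,12); print(n,A,B,(A+B)/2,T,'yaw',np.arctan2(*(T-B)[1::-1]), proj(s,(A+B)/2)*1.5625)
def pts(x):
    X,Y,th,q=x; Rz=np.array([[np.cos(th),-np.sin(th),0],[np.sin(th),np.cos(th),0],[0,0,1]])
    W=lambda p:Rz@np.array(p)+[X,Y,0]
    out=[]
    for sy in(215,-215):
        for sx in(-1,1):
            arc=[W([sx*206*np.cos(a),sy,20+206*np.sin(a)]) for a in np.linspace(0,1.5,40)]
            pr=np.array([proj(c,w) for w in arc]); d=proj(c,W([sx*200,0,0]))-proj(c,W([0,0,0])); out.append(pr[np.argmax(pr@d)])
    pull=W([-.224e3*np.cos(q+.105),0,20+224*np.sin(q+.105)])
    return np.array(out),pull,W
C2=lambda u,v:np.array([20+u/3.3,100+v/3.3])
if __name__=='__main__':
    obs=np.array([C2(570,178),C2(183,28),C2(420,582),C2(20,458)]); po=C2(474,375); ps=np.array([390,402])/1.5625
    # y=+215 side: decide by fit
    for th0 in(-1.2,-2,1.2,2,):
        f=lambda x:np.r_[(pts(x)[0]-obs).ravel(),proj(c,pts(x)[1])-po,proj(s,pts(x)[1])-ps]
        r=least_squares(f,[600,430,th0,.5],diff_step=1e-4,x_scale=[100,100,.3,.3]); print(r.x,r.cost,r.fun.round(1),pts(r.x)[1])
E
python3 m.py
```

```text
cams [ 480.37434045 -118.50709869 1366.77914251] [ 248.60963924  892.26995071 1243.99425122]
stops [array([623.3, -28.1,  71.5]), array([ 606.2, -105.8,   71.5]), array([ 589.3, -182.5,   71.5])]
side proj [array([373.28125, 313.125  ]), array([391.5625 , 289.84375]), array([408.59375, 268.125  ])]
mallet top [ 616.7 -337.   175. ] side [416.40625 190.625  ]
mallet base low edge [ 592.4 -341.6    0. ] [ 613.3 -305.5   60. ]
pad [ 528.4 -406.5    4. ] [456.5625  231.40625]
red [483.8 -59.3  24. ] [421.2 -49.8  24. ] [452.5  -54.55  24.  ] [536.6 -69.7  12. ] yaw -0.17076422978582861 [450.15625 335.     ]
pale [ 496.7 -159.7   24. ] [ 425.9 -173.4   24. ] [ 461.3  -166.55   24.  ] [ 540.6 -148.9   12. ] yaw 0.2104382984804883 [458.90625 298.28125]
[ 6.00024554e+02  2.69818004e+02 -1.62451490e+00  5.00332683e-01] 43346.493639853084 [-105.2  -39.   137.8   16.3  -68.2  -26.5  181.6   13.9  -85.4  -33.1
  -66.7   58.7] [609.9146533  453.75037365 147.46399173]
[ 6.01294425e+02  4.24237427e+02 -2.02030388e+00  5.57517164e-01] 53805.51809439854 [-121.9  -54.9  110.8   45.7 -136.7  -54.4  105.    32.  -128.5  -54.8
 -113.7   95.9] [678.03623397 583.30499836 157.78317226]
[5.88567569e+02 4.30337735e+02 1.17919496e+00 5.00000000e-01] 36704.51688227732 [ -58.5  118.9  -65.   122.8   35.2 -123.1   37.9 -134.3  -22.7   -4.3
  -10.2    7.4] [518.24868402 260.04444378 147.40270508]
[5.33357312e+02 4.16746627e+02 1.87590847e+00 5.00000000e-01] 36315.755851974296 [  -9.    94.3  -16.7  181.5   -2.1 -149.    -5.7  -78.9  -16.5  -27.5
  -30.7   -4. ] [588.70317483 241.01562149 147.40270508]
```

```bash
sed -i 's/return np.round(\[c\[.cx.\]\(.*\),1)$/return np.array([c["cx"]\1)/' h.py; sed -i 's/obs=np.array.*; po=/obs=np.array([C2(420,582),C2(20,458),C2(570,178),C2(183,28)]); po=/' m.py; python3 m.py | tail -12
```

```text
cams [ 480.37434045 -118.50709869 1366.77914251] [ 248.60963924  892.26995071 1243.99425122]
stops [array([623.3, -28.1,  71.5]), array([ 606.2, -105.8,   71.5]), array([ 589.3, -182.5,   71.5])]
side proj [array([373.28550445, 313.07998037]), array([391.51947967, 289.81715299]), array([408.54132531, 268.11297894])]
mallet top [ 616.7 -337.   175. ] side [416.42748829 190.66454474]
mallet base low edge [ 592.4 -341.6    0. ] [ 613.3 -305.5   60. ]
pad [ 528.4 -406.5    4. ] [456.56393898 231.45601277]
red [483.8 -59.3  24. ] [421.2 -49.8  24. ] [452.5  -54.55  24.  ] [536.6 -69.7  12. ] yaw -0.17076422978582861 [450.21167687 335.07069456]
pale [ 496.7 -159.7   24. ] [ 425.9 -173.4   24. ] [ 461.3  -166.55   24.  ] [ 540.6 -148.9   12. ] yaw 0.2104382984804883 [458.91275497 298.26772482]
[5.75668136e+02 3.90585192e+02 1.20997509e+00 3.21045575e-01] 8.021810065435291 [ 1.3 -0.9 -1.6 -1.6  0.4  0.5 -1.7  0.6 -0.2  0.3  1.5 -1.6] [503.65589749 199.74378074 112.57317788]
[ 5.75668221e+02  3.90585153e+02 -5.07321163e+00  3.21045986e-01] 8.021810088391657 [ 1.3 -0.9 -1.6 -1.6  0.4  0.5 -1.7  0.6 -0.2  0.3  1.5 -1.6] [503.65572603 199.74387873 112.5732617 ]
[5.75668138e+02 3.90585195e+02 1.20997509e+00 3.21045416e-01] 8.021810065069726 [ 1.3 -0.9 -1.6 -1.6  0.4  0.5 -1.7  0.6 -0.2  0.3  1.5 -1.6] [503.65589577 199.74376977 112.57314552]
[5.75668138e+02 3.90585195e+02 1.20997509e+00 3.21045448e-01] 8.02181006513926 [ 1.3 -0.9 -1.6 -1.6  0.4  0.5 -1.7  0.6 -0.2  0.3  1.5 -1.6] [503.65589612 199.74377198 112.57315204]
```

Crop 1 confirms the mallet: the dark head and pale handle top at crop (622,138), standing beside the sander, with the pad at (684,297). The pinks are look-alikes. Crop 2 shows the shutter partly open (q≈0.32), with the pull at (474,375). The store pose fits to about 1.5 px.

```bash
cat > p.py <<'E'
import sys
from h import *
from scipy.spatial.transform import Rotation as Ro
# args: x y z(TCP) [jaw axis heading deg, world]
a=list(map(float,sys.argv[1:])); s=status.state()
R=Ro.from_euler('xyz',s['tcp_rot']).as_matrix(); p=s['eef_pos']
h=np.degrees(np.arctan2(R[1,2],R[0,2])); turn=0
if len(a)>3: turn=-((a[3]-h+90)%180-90)   # tool x points down
R2=R@Ro.from_euler('x',turn,degrees=True).as_matrix()
print('t',round(s['t'],1),'p',p.round(1),'jaw',round(h,1),'j6',s['joints'][5].round(2),'turn',round(turn,1),'shift unturned',(R.T@(np.array(a[:3])-p)).round(1),'shift after turn',(R2.T@(np.array(a[:3])-p)).round(1),'F',s['ft_force'].round(1),'open',round(s['opening'],3))
E
python3 p.py 617 -337 225; python3 p.py 617 -337 225 0;python3 p.py 617 -337 225 90
```

```text
t 0.1 p [ 212.4 -587.6  225.1] jaw -70.1 j6 -0.11 turn 0 shift unturned [ 3.000e-01  4.657e+02 -9.820e+01] shift after turn [ 3.000e-01  4.657e+02 -9.820e+01] F [-0.1  0.1 -0.8] open 1.001
t 0.1 p [ 212.4 -587.6  225.1] jaw -70.1 j6 -0.11 turn -70.1 shift unturned [ 3.000e-01  4.657e+02 -9.820e+01] shift after turn [3.000e-01 2.506e+02 4.046e+02] F [-0.1  0.1 -0.8] open 1.001
t 0.1 p [ 212.4 -587.6  225.1] jaw -70.1 j6 -0.11 turn 19.9 shift unturned [ 3.000e-01  4.657e+02 -9.820e+01] shift after turn [ 3.000e-01  4.046e+02 -2.506e+02] F [-0.1  0.1 -0.8] open 1.001
```

Emit:
apply_moves(increments=[[0,0,35,-7.5,0],[0,0,35,-7.5,0],[0,0,35,-7.5,0],[0,0,35,-7.5,0],[0,0,35,-7.5,0],[0,0,35,-7.5,0],[0,0,35,-7.5,0],[0,0,35,-7.5,0],[0,0,35,-7.5,0],[0,0,35,-7.5,0]])

```text
t: 1.1
eef_pos: [517.2, -397.3, 225.3]
tcp_rot: [-2.616, 1.57, 2.443]
ft_force: [0.3, -0.7, 0.4]
opening: 1.001
```

Emit:
apply_moves(increments=[[0,0,35,-7.5,0],[0,0,35,-7.5,0],[0,0,35,-7.5,0],[0,0,11,-1,0],[0,0,0,0,0],[0,0,0,0,0]])

```text
t: 1.7
eef_pos: [616.4, -337.2, 225.3]
tcp_rot: [-2.107, 1.57, 2.952]
ft_force: [0.1, 0.3, -0.4]
opening: 0.999
```

```bash
python3 p.py 617 -337 124
python3 - <<'E'
from h import *
c=shot('top','top1');shot('side','side1')
cv2.imwrite('pics/top1b.png',cv2.resize(cv2.imread('pics/top1.png'),(800,600),interpolation=cv2.INTER_CUBIC))
E
```

```text
t 1.7 p [ 616.4 -337.2  225.3] jaw -70.1 j6 0.63 turn 0 shift unturned [101.3   0.7   0. ] shift after turn [101.3   0.7   0. ] F [ 0.1  0.3 -0.4] open 0.999
```

View pics/top1b.png

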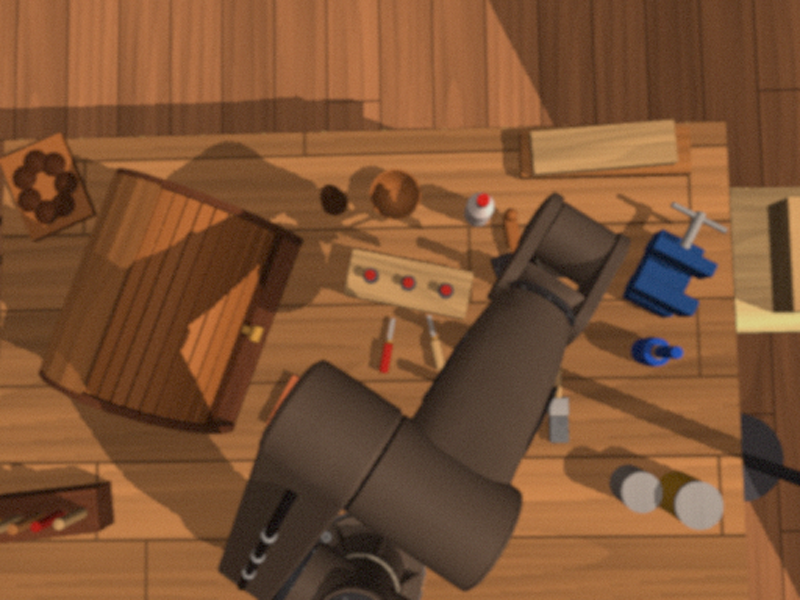

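No further gouges show in the newly bared area. Descending on the mallet handle.

Emit:
apply_moves(increments=[[0,25,0.7,0,0],[0,25,0,0,0],[0,25,0,0,0],[0,20,0,0,0],[0,6,0,0,0],[0.8,0,0,0,0],[0.8,0,0,0,0],[0.8,0,0,0,0],[0.8,0,0,0,0],[0.8,0,0,0,0]])

```text
t: 2.8
eef_pos: [618.0, -336.6, 125.3]
tcp_rot: [0.574, 1.57, -0.65]
ft_force: [1.0, -0.5, 0.3]
opening: 0.637
```

Emit:
apply_moves(increments=[[0.8,0,0,0,0],[0.8,0,0,0,0],[0.8,0,0,0,0],[0.8,0,0,0,0],[0.8,-5,0,0,0],[0.8,-20,0,0,0],[0.8,-30,0,0,0],[0.8,-30,0,0,0],[0.8,-25,0,0,0],[0.8,0,0,0,0]])

```text
t: 3.8
eef_pos: [618.7, -337.0, 238.1]
tcp_rot: [0.618, 1.565, -0.606]
ft_force: [0.1, 1.0, -5.0]
opening: 0.246
```

```bash
python3 p.py 589.3 -182.5 234
python3 - <<'E'
from h import *
c=shot('top','top2');s=shot('side','side2')
crop('side2',220,80,380,200,5,'c3')
E
```

```text
t 3.8 p [ 618.7 -337.   238.1] jaw -70.1 j6 0.63 turn 0 shift unturned [   3.5   24.9 -155.3] shift after turn [   3.5   24.9 -155.3] F [ 0.1  1.  -5. ] open 0.246
```

View pics/c3.png

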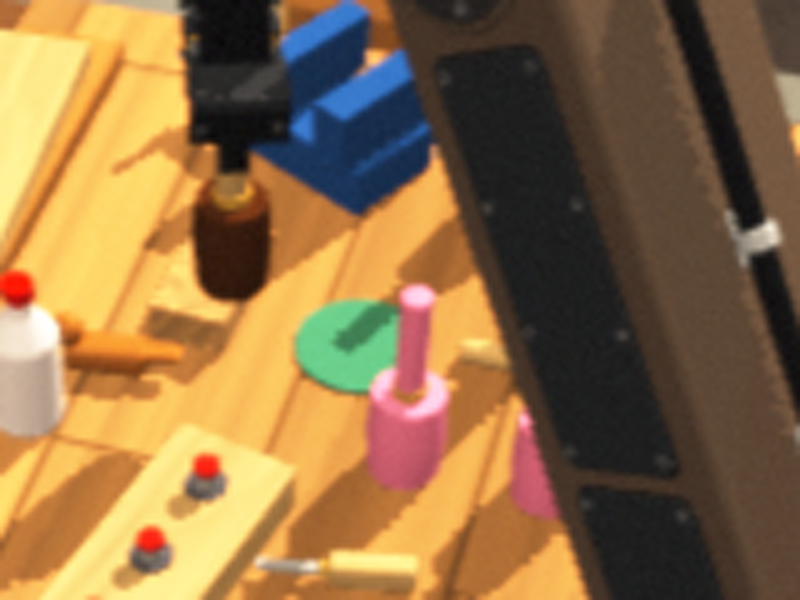

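The mallet is held upright. Moving over stop 3.

Emit:
apply_moves(increments=[[0.8,0,4,-25,0],[0.8,0,5,-31,0],[0.8,0,5,-31,0],[0.8,0,5,-31,0],[0.8,0,4,-25,0],[0.8,0,2,-12,0],[0.8,10,0,0,0],[0.8,10,0,0,0],[0.8,0,0,0,0]])

```text
t: 4.8
eef_pos: [588.0, -182.9, 212.0]
tcp_rot: [-2.244, 1.567, 2.815]
ft_force: [0.2, 0.3, -4.2]
opening: 0.25
```

```bash
python3 p.py 589.3 -182.5 172.5
```

```text
t 4.8 p [ 588.  -182.9  212. ] jaw -70.2 j6 0.82 turn 0 shift unturned [39.5  1.4  0.1] shift after turn [39.5  1.4  0.1] F [ 0.2  0.3 -4.2] open 0.25
```

Emit:
apply_moves(increments=[[0.8,8,1,0,0],[0.8,6,0,0,0],[0.8,4,0,0,0],[0.8,4,0,0,0],[0.8,4,0,0,0],[0.8,4,0,0,0],[0.8,0,0,0,0]])

```text
t: 5.5
eef_pos: [589.6, -182.1, 184.8]
tcp_rot: [0.177, 1.57, -1.046]
ft_force: [-1.4, -0.4, -0.8]
opening: 0.249
```

Emit:
apply_moves(increments=[[0.8,3,0,0,0],[0.8,3,0,0,0],[0.8,1.5,0,0,0],[0.8,0,0,0,0]])

```text
t: 5.9
eef_pos: [589.7, -182.1, 177.6]
tcp_rot: [0.491, 1.57, -0.733]
ft_force: [-2.2, -0.2, 2.9]
opening: 0.249
```

Emit:
apply_moves(increments=[[0.8,2,0,0,0],[0.8,2,0,0,0],[0.8,1,0,0,0],[0.8,0,0,0,0]])

```text
t: 6.3
eef_pos: [590.0, -182.1, 174.0]
tcp_rot: [0.786, 1.569, -0.437]
ft_force: [-4.7, 1.3, 15.0]
opening: 0.249
```

Emit:
apply_moves(increments=[[0.8,1,0,0,0],[0.8,1,0,0,0],[0.8,0,0,0,0]])

```text
t: 6.6
eef_pos: [590.9, -182.1, 173.7]
tcp_rot: [0.933, 1.565, -0.291]
ft_force: [-4.9, 3.1, 28.5]
opening: 0.25
```

Bottomed (about 33 N, TCP z 174). Next, stop 2.

Emit:
apply_moves(increments=[[0.8,-5,0,0,0],[0.8,-15,0,0,0],[0.8,-20,0,0,0],[0.8,-5,0,0,0],[0.8,0,0,0,0],[0.8,0,0,0,0]])

```text
t: 7.2
eef_pos: [589.3, -181.8, 214.0]
tcp_rot: [-2.28, 1.569, 2.779]
ft_force: [-0.1, -0.1, -5.1]
opening: 0.248
```

```bash
python3 p.py 606.2 -105.8 211
```

```text
t 7.2 p [ 589.3 -181.8  214. ] jaw -70.1 j6 0.82 turn 0 shift unturned [  3.   41.7 -65.7] shift after turn [  3.   41.7 -65.7] F [-0.1 -0.1 -5.1] open 0.248
```

Emit:
apply_moves(increments=[[0.8,0,10,-16,0],[0.8,0,16,-25,0],[0.8,3,11,-17,0],[0.8,0,5,-8,0],[0.8,0,0,0,0],[0.8,9,0,0,0],[0.8,6,0,0,0],[0.8,0,0,0,0]])

```text
t: 8.0
eef_pos: [606.1, -106.3, 195.7]
tcp_rot: [-2.117, 1.569, 2.941]
ft_force: [-0.9, 0.6, -5.4]
opening: 0.248
```

Emit:
apply_moves(increments=[[0.8,4,0,0,0],[0.8,4,0,0,0],[0.8,4,0,0,0],[0.8,3,0,0,0],[0.8,3,0,0,0],[0.8,2,0,0,0],[0.8,0,0,0,0]])

```text
t: 8.7
eef_pos: [606.9, -106.0, 177.7]
tcp_rot: [0.592, 1.569, -0.632]
ft_force: [-1.6, -1.5, 2.2]
opening: 0.249
```

Emit:
apply_moves(increments=[[0.8,2,0,0,0],[0.8,2,0,0,0],[0.8,1,0,0,0],[0.8,0,0,0,0]])

```text
t: 9.1
eef_pos: [607.2, -106.0, 173.8]
tcp_rot: [0.776, 1.568, -0.448]
ft_force: [-3.9, -0.1, 12.7]
opening: 0.249
```

Emit:
apply_moves(increments=[[0.8,1,0,0,0],[0.8,1,0,0,0],[0.8,0,0,0,0]])

```text
t: 9.4
eef_pos: [607.9, -105.8, 173.6]
tcp_rot: [0.988, 1.566, -0.236]
ft_force: [-4.9, 0.5, 26.9]
opening: 0.248
```

Emit:
apply_moves(increments=[[0.8,-5,0,0,0],[0.8,-15,0,0,0],[0.8,-20,0,0,0],[0.8,-5,0,0,0],[0.8,0,0,0,0],[0.8,0,0,0,0]])

```text
t: 10.0
eef_pos: [606.3, -105.5, 214.1]
tcp_rot: [-2.163, 1.569, 2.896]
ft_force: [0.0, -0.6, -4.8]
opening: 0.249
```

```bash
python3 p.py 623.3 -28.1 211
```

```text
t 10.0 p [ 606.3 -105.5  214.1] jaw -70.1 j6 0.94 turn 0 shift unturned [  3.1  42.3 -67. ] shift after turn [  3.1  42.3 -67. ] F [ 0.  -0.6 -4.8] open 0.249
```

Emit:
apply_moves(increments=[[0.8,0,10,-16,0],[0.8,0,16,-25,0],[0.8,3,11,-18,0],[0.8,0,5,-8,0],[0.8,0,0,0,0],[0.8,9,0,0,0],[0.8,6,0,0,0],[0.8,0,0,0,0]])

```text
t: 10.8
eef_pos: [622.9, -29.1, 195.7]
tcp_rot: [-1.982, 1.569, 3.076]
ft_force: [-0.3, -0.2, -4.1]
opening: 0.246
```

Emit:
apply_moves(increments=[[0.8,4,0,0,0],[0.8,4,0,0,0],[0.8,4,0,0,0],[0.8,3,0,0,0],[0.8,3,0,0,0],[0.8,2,0,0,0],[0.8,0,0,0,0]])

```text
t: 11.5
eef_pos: [623.5, -28.7, 177.7]
tcp_rot: [0.527, 1.57, -0.697]
ft_force: [-1.4, -2.1, 3.1]
opening: 0.249
```

Emit:
apply_moves(increments=[[0.8,2,0,0,0],[0.8,2,0,0,0],[0.8,1,0,0,0],[0.8,1,0,0,0],[0.8,0,0,0,0]])

```text
t: 12.0
eef_pos: [624.2, -28.6, 173.7]
tcp_rot: [0.997, 1.567, -0.227]
ft_force: [-4.9, -0.9, 19.7]
opening: 0.247
```

Emit:
apply_moves(increments=[[0.8,1,0,0,0],[0.8,0,0,0,0]])

```text
t: 12.2
eef_pos: [624.6, -28.5, 173.5]
tcp_rot: [1.082, 1.566, -0.142]
ft_force: [-5.4, -0.4, 25.4]
opening: 0.248
```

Emit:
apply_moves(increments=[[0.8,-5,0,0,0],[0.8,-20,0,0,0],[0.8,-40,0,0,0],[0.8,-40,0,0,0],[0.8,-25,0,0,0],[0.8,0,0,0,0],[0.8,0,0,0,0]])

```text
t: 12.9
eef_pos: [623.1, -28.2, 298.7]
tcp_rot: [-2.057, 1.57, 3.002]
ft_force: [-0.2, 0.2, -6.0]
opening: 0.246
```

```bash
python3 p.py 528.4 -406.5 300
```

```text
t 12.9 p [623.1 -28.2 298.7] jaw -70.1 j6 1.07 turn 0 shift unturned [  -1.2 -217.6  323.6] shift after turn [  -1.2 -217.6  323.6] F [-0.2  0.2 -6. ] open 0.246
```

Emit:
apply_moves(increments=[[0.8,-15,-20,30,0],[0.8,-10,-24,36,0],[0.8,0,-24,36,0],[0.8,0,-24,36,0],[0.8,0,-24,36,0],[0.8,0,-24,36,0],[0.8,0,-24,36,0],[0.8,0,-24,36,0],[0.8,0,-20,28,0],[0.8,0,-9,13,0]])

```text
t: 13.9
eef_pos: [527.6, -408.5, 321.7]
tcp_rot: [-2.535, 1.567, 2.522]
ft_force: [1.3, -0.1, -4.7]
opening: 0.246
```

```bash
python3 p.py 528.4 -406.5 140
python3 - <<'E'
from h import *
c=shot('top','top3');s=shot('side','side3')
crop('top3',215,145,375,265,5,'c4')
E
```

```text
t 13.9 p [ 527.6 -408.5  321.7] jaw -70.3 j6 0.47 turn 0 shift unturned [181.7   1.8  -1. ] shift after turn [181.7   1.8  -1. ] F [ 1.3 -0.1 -4.7] open 0.246
```

View pics/c4.png

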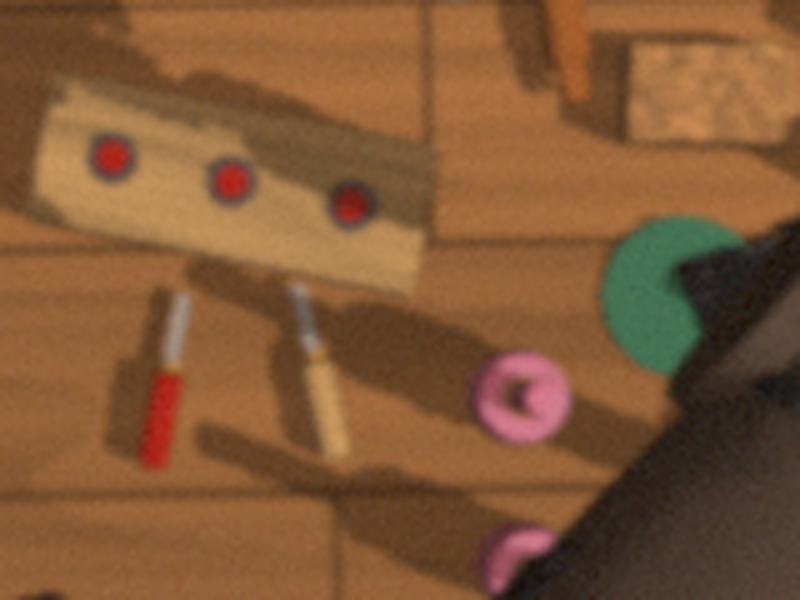

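All three stops show flush, with no shadow to the side (crop (112,157), (232,181), (352,204)), and the gouges have not moved. Lowering the mallet onto the pad.

Emit:
apply_moves(increments=[[0.8,15,2,-1,0],[0.8,30,0,0,0],[0.8,40,0,0,0],[0.8,40,0,0,0],[0.8,30,0,0,0],[0.8,20,0,0,0],[0.8,8,0,0,0],[0.8,0,0,0,0],[0.8,0,0,0,0]])

```text
t: 14.9
eef_pos: [531.2, -404.0, 143.0]
tcp_rot: [0.551, 1.57, -0.673]
ft_force: [0.4, -0.6, -5.0]
opening: 0.247
```

Emit:
apply_moves(increments=[[0.8,2,0,0,0],[0.8,2,0,0,0],[0.8,1.5,0,0,0],[0.8,0,0,0,0],[0.8,0,0,0,0]])

```text
t: 15.4
eef_pos: [530.7, -404.3, 136.7]
tcp_rot: [0.321, 1.571, -0.903]
ft_force: [0.1, -0.0, -3.7]
opening: 0.252
```

Emit:
apply_moves(increments=[[0.8,2,-3,1,0],[0.8,2,0,0,0],[0.8,1,0,0,0],[0.8,0,0,0,0],[0.8,0,0,0,0]])

```text
t: 15.9
eef_pos: [528.2, -406.2, 131.6]
tcp_rot: [-0.584, 1.571, -1.808]
ft_force: [0.3, -0.7, -4.3]
opening: 0.251
```

Emit:
apply_moves(increments=[[0.8,1,0,0,0],[0.8,1,0,0,0],[0.8,0,0,0,0]])

```text
t: 16.2
eef_pos: [528.4, -406.3, 130.5]
tcp_rot: [0.38, 1.57, -0.844]
ft_force: [-1.9, 0.3, 3.7]
opening: 0.249
```

Emit:
apply_moves(increments=[[0.4,0,0,0,0],[0.4,0,0,0,0],[0.4,0,0,0,0],[0.4,0,0,0,0],[0.4,0,0,0,0],[0.4,-10,0,0,0],[0.4,-20,0,0,0],[0.4,-35,0,0,0],[0.4,-40,0,0,0],[0.4,-35,0,0,0]])

```text
t: 17.2
eef_pos: [528.2, -406.1, 272.5]
tcp_rot: [0.425, 1.569, -0.799]
ft_force: [0.6, -1.3, 0.4]
opening: 0.602
```

```bash
python3 - <<'E'
from h import *
c=shot('top','top4');s=shot('side','side4')
crop('side4',220,80,380,200,5,'c5')
E
python3 p.py 503.7 199.7 300 -69.3; python3 p.py 503.7 199.7 300 20.7
python3 p.py 503.7 199.7 300 110.7
```

```text
t 17.3 p [ 529.3 -407.1  275.9] jaw -70.1 j6 0.47 turn -0.8 shift unturned [ -28.1  182.3 -579.1] shift after turn [ -28.1  190.7 -576.4] F [0.4 0.3 0.5] open 0.599
t 17.3 p [ 529.3 -407.1  275.9] jaw -70.1 j6 0.47 turn 89.2 shift unturned [ -28.1  182.3 -579.1] shift after turn [ -28.1 -576.4 -190.7] F [0.4 0.3 0.5] open 0.599
t 17.3 p [ 529.3 -407.1  275.9] jaw -70.1 j6 0.47 turn -0.8 shift unturned [ -28.1  182.3 -579.1] shift after turn [ -28.1  190.7 -576.4] F [0.4 0.3 0.5] open 0.599
```

View pics/c5.png

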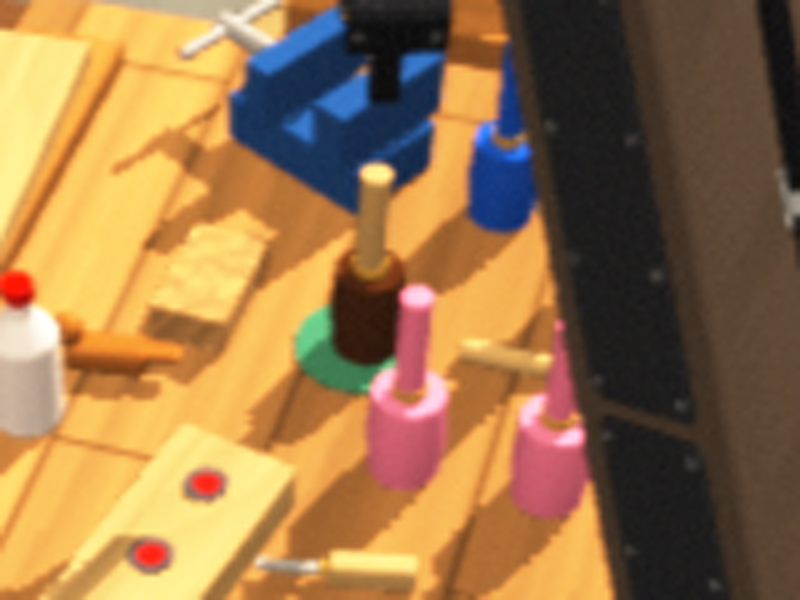

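The mallet stands on the pad (crop (370,300)) and the stops are flush. Next, the shutter.

Emit:
apply_moves(increments=[[0,-10,0,0,-8.2],[0,-10,0,0,-8.2],[0,-4,0,0,-8.2],[0,0,0,0,-8.2],[0,0,0,0,-8.2],[0,0,0,0,-8.2],[0,0,0,0,0]])

```text
t: 18.0
eef_pos: [528.1, -406.0, 293.5]
tcp_rot: [2.872, 1.57, 2.509]
ft_force: [0.6, 0.9, 0.0]
opening: 0.999
```

```bash
python3 p.py 503.7 199.7 280 159.3
```

```text
t 18.0 p [ 528.1 -406.   293.5] jaw -20.8 j6 -0.39 turn -0.1 shift unturned [  13.6  557.6 -238. ] shift after turn [  13.6  558.  -236.9] F [0.6 0.9 0. ] open 0.999
```

Emit:
apply_moves(increments=[[0,0,25,-10,0],[0,0,33,-14,0],[0,0,33,-14,0],[0,0,33,-14,0],[0,0,33,-14,0],[0,0,33,-14,0],[0,0,33,-14,0],[0,0,33,-14,0],[0,0,33,-14,0],[0,0,33,-14,0]])

```text
t: 19.0
eef_pos: [515.9, -55.4, 293.7]
tcp_rot: [-0.061, 1.571, -0.431]
ft_force: [1.2, 0.6, 0.3]
opening: 1.002
```

Emit:
apply_moves(increments=[[0,0,33,-14,0],[0,0,33,-14,0],[0,0,33,-14,0],[0,0,33,-14,0],[0,0,33,-14,0],[0,0,33,-14,0],[0,0,25,-11,0],[0,0,13,-5,0],[0,0,0,0,0],[0,0,0,0,0]])

```text
t: 20.0
eef_pos: [507.1, 198.7, 293.5]
tcp_rot: [-1.647, 1.57, -2.013]
ft_force: [-0.4, -0.1, 0.1]
opening: 1.002
```

```bash
python3 p.py 503.7 199.7 106 159.3
```

```text
t 20.0 p [507.1 198.7 293.5] jaw -21.0 j6 0.62 turn -0.3 shift unturned [187.5  -0.2  -3.6] shift after turn [187.5  -0.2  -3.6] F [-0.4 -0.1  0.1] open 1.002
```

Emit:
apply_moves(increments=[[0,35,0,-3.6,0],[0,40,0,0,0],[0,40,0,0,0],[0,35,0,0,0],[0,25,0,0,0],[0,12,0,0,0],[0.9,0,0,0,0],[0.9,0,0,0,0],[0.9,0,0,0,0],[0.9,0,0,0,0]])

```text
t: 21.0
eef_pos: [504.2, 200.7, 107.7]
tcp_rot: [0.569, 1.569, 0.204]
ft_force: [-0.5, -0.0, 0.5]
opening: 0.72
```

Emit:
apply_moves(increments=[[0.9,0,0,0,0],[0.9,0,0,0,0],[0.9,0,0,0,0],[0.9,0,0,0,0],[0.9,0,0,0,0],[0.9,0,0,0,0]])

```text
t: 21.6
eef_pos: [506.8, 200.0, 107.5]
tcp_rot: [0.349, 1.564, -0.016]
ft_force: [12.5, -8.2, 0.2]
opening: 0.312
```

```bash
cat > arc.py <<'E'
from h import *
import sys
from scipy.spatial.transform import Rotation as Ro
# waypoints along the shutter arc for given q list; starting from current pose
s=status.state(); R=Ro.from_euler('xyz',s['tcp_rot']).as_matrix(); p=s['eef_pos']; th=1.21
X=(p-[575.7,390.6,0]); xs=X[0]*np.cos(th)+X[1]*np.sin(th); ys=-X[0]*np.sin(th)+X[1]*np.cos(th)
q0=np.arctan2(p[2]+8-20,-xs)-.105; r=np.hypot(p[2]+8-20,xs); print('store x,y',xs,ys,'q',q0,'r',r,s['opening'],s['ft_force'].round(1))
e=np.array([np.cos(th),np.sin(th),0]); z=np.array([0,0,1])
qs=np.linspace(q0,float(sys.argv[1]),int(sys.argv[2])+1); W=[-224*np.cos(q+.105)*e+224*np.sin(q+.105)*z for q in qs]
print(np.round([R.T@(b-a) for a,b in zip(W,W[1:])],1).tolist())
E
python3 arc.py 1.43 20
```

```text
store x,y -202.63661917578577 -2.834457800706886 q 0.33528509605030027 r 223.99939863830315 0.3116681409451126 [12.5 -8.2  0.2]
[[-10.9, 5.6, 0.0], [-10.6, 6.1, 0.0], [-10.3, 6.7, 0.0], [-9.9, 7.3, 0.0], [-9.5, 7.8, 0.0], [-9.0, 8.3, 0.0], [-8.6, 8.8, 0.0], [-8.1, 9.2, 0.0], [-7.5, 9.7, 0.0], [-7.0, 10.1, 0.0], [-6.4, 10.4, -0.0], [-5.9, 10.8, -0.0], [-5.3, 11.1, -0.0], [-4.7, 11.3, -0.0], [-4.0, 11.6, -0.0], [-3.4, 11.8, -0.0], [-2.7, 11.9, -0.0], [-2.1, 12.1, -0.0], [-1.4, 12.2, -0.0], [-0.7, 12.2, -0.0]]
```

Emit:
apply_moves(increments=[[0.9,0,0,2.6,0],[0.9,-11,5.6,0,0],[0.9,-10.6,6.1,0,0],[0.9,-10.3,6.7,0,0],[0.9,-9.9,7.3,0,0],[0.9,-9.5,7.8,0,0],[0.9,-9,8.3,0,0],[0.9,-8.6,8.8,0,0],[0.9,-8.1,9.2,0,0],[0.9,0,0,0,0]])

```text
t: 22.6
eef_pos: [528.2, 256.7, 184.8]
tcp_rot: [0.653, 1.569, 0.288]
ft_force: [6.3, -0.6, 0.7]
opening: 0.308
```

```bash
python3 arc.py 1.43 12
```

```text
store x,y -142.08067811259806 -2.8425684964416646 q 0.7775421174609665 r 223.68224876278202 0.30807559052669187 [ 6.3 -0.6  0.7]
[[-7.5, 9.6, -0.0], [-6.9, 10.0, -0.0], [-6.4, 10.4, -0.0], [-5.8, 10.7, -0.0], [-5.2, 11.0, -0.0], [-4.6, 11.3, -0.0], [-4.0, 11.5, -0.0], [-3.4, 11.7, -0.0], [-2.7, 11.9, -0.0], [-2.1, 12.0, -0.0], [-1.4, 12.1, -0.0], [-0.8, 12.2, -0.0]]
```

Emit:
apply_moves(increments=[[0.9,-7.5,9.6,0,0],[0.9,-6.9,10,0,0],[0.9,-6.4,10.4,0,0],[0.9,-5.8,10.7,0,0],[0.9,-5.2,11,0,0],[0.9,-4.6,11.3,0,0],[0.9,0,0,0,0]])

```text
t: 23.3
eef_pos: [550.4, 315.5, 220.7]
tcp_rot: [0.938, 1.569, 0.573]
ft_force: [2.1, -2.6, 5.3]
opening: 0.312
```

```bash
python3 arc.py 1.42 6
```

```text
store x,y -79.15005542243598 -2.865691807179264 q 1.1033653394546048 r 223.24192704673362 0.31224515010362675 [ 2.1 -2.6  5.3]
[[-3.9, 11.2, -0.0], [-3.3, 11.4, -0.0], [-2.7, 11.5, -0.0], [-2.1, 11.6, -0.0], [-1.5, 11.7, -0.0], [-0.8, 11.8, -0.0]]
```

Emit:
apply_moves(increments=[[0.9,-3.9,11.2,0,0],[0.9,-3.3,11.4,0,0],[0.9,-2.7,11.5,0,0],[0.9,-2.1,11.6,0,0],[0.9,-1.5,11.7,0,0],[0.9,-0.8,10,0,0],[0.9,0,0,0,0]])

```text
t: 24.0
eef_pos: [574.5, 379.3, 234.9]
tcp_rot: [1.277, 1.569, 0.913]
ft_force: [-2.0, -0.5, 7.6]
opening: 0.315
```

Emit:
apply_moves(increments=[[0.3,0,0,0,0],[0.3,0,0,0,0],[0.3,0,0,0,0],[0.3,0,0,0,0],[0.3,0,0,0,0],[0.3,-20,0,0,0],[0.3,-30,0,0,0],[0.3,-15,0,0,0],[0.3,0,0,0,0]])

```text
t: 24.9
eef_pos: [574.6, 377.6, 301.7]
tcp_rot: [0.858, 1.567, 0.492]
ft_force: [0.9, 0.1, -0.4]
opening: 0.698
```

```bash
python3 p.py 452.5 -54.5 200 80.2; python3 p.py 461.3 -166.5 200 102
```

```text
t 24.9 p [574.6 377.6 301.7] jaw -20.9 j6 0.85 turn 78.9 shift unturned [ 100.4 -447.6   40. ] shift after turn [100.4 -47.1 446.9] F [ 0.9  0.1 -0.4] open 0.698
t 24.9 p [574.6 377.6 301.7] jaw -20.9 j6 0.85 turn 57.1 shift unturned [ 100.2 -549.    88.3] shift after turn [ 100.2 -224.4  508.8] F [ 0.9  0.1 -0.4] open 0.698
```

Emit:
apply_moves(increments=[[0.3,0,0,0,7.9],[0.3,0,0,0,7.9],[0.3,0,0,0,7.9],[0.3,0,0,0,7.9],[0.3,0,0,0,7.9],[0.3,0,0,0,7.9],[0.3,0,0,0,7.9],[0.3,0,0,0,7.9],[0.3,0,0,0,7.9],[0.3,0,0,0,7.9]])

```text
t: 25.9
eef_pos: [573.9, 377.2, 297.8]
tcp_rot: [-0.888, 1.569, -2.638]
ft_force: [0.3, 0.5, -0.5]
opening: 0.699
```

Emit:
apply_moves(increments=[[0.3,0,-3,25,0],[0.3,0,-4,38,0],[0.3,0,-4,38,0],[0.3,0,-4,38,0],[0.3,0,-4,38,0],[0.3,0,-4,38,0],[0.3,0,-4,38,0],[0.3,0,-4,38,0],[0.3,0,-4,38,0],[0.3,0,-4,38,0]])

```text
t: 26.9
eef_pos: [471.4, 21.3, 298.4]
tcp_rot: [-1.433, 1.57, 3.106]
ft_force: [0.9, 1.4, -0.1]
opening: 0.697
```

Emit:
apply_moves(increments=[[0.3,15,-3,30,0],[0.3,30,-2,20,0],[0.3,30,-2,20,0],[0.3,20,0,10,0],[0.3,5,0,0,0],[0.3,0,0,0,0]])

```text
t: 27.5
eef_pos: [451.4, -54.8, 198.7]
tcp_rot: [-1.679, 1.569, 2.86]
ft_force: [-0.3, 0.3, -0.3]
opening: 0.7
```

```bash
python3 - <<'E'
from h import *
c=shot('side','side5');shot('top','top5')
crop('side5',120,130,360,310,3.33,'c6')
E
python3 p.py 452.5 -54.5 60 80.5
```

```text
t 27.6 p [452.1 -54.6 199.9] jaw -99.9 j6 1.48 turn -0.4 shift unturned [139.9   0.3  -0.2] shift after turn [139.9   0.3  -0.2] F [0.5 0.8 0.4] open 0.696
```

View pics/c6.png

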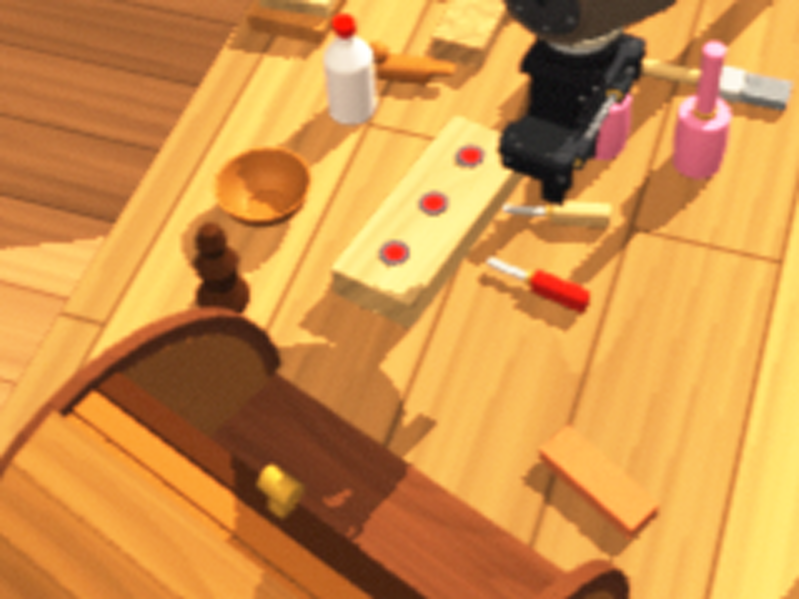

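The shutter is open and the store is empty. The red gouge (crop (560,290)) is unmoved and the stops are flush. Grasping the red gouge.

Emit:
apply_moves(increments=[[0.3,25,0,0,0],[0.3,40,0,0,0],[0.3,40,0,0,0],[0.3,35,0,0,0],[0.3,20,0,0,0],[0.3,12,0,0,0],[0.3,6,0,0,0],[0.3,0,0,0,0]])

```text
t: 28.4
eef_pos: [452.2, -54.7, 21.4]
tcp_rot: [1.32, 1.57, -0.423]
ft_force: [-1.2, -0.1, 1.1]
opening: 0.7
```

```bash
python3 p.py 452.5 -54.5 14 80.5
```

```text
t 28.4 p [452.2 -54.7  21.4] jaw -99.9 j6 1.48 turn -0.4 shift unturned [ 7.4  0.3 -0.3] shift after turn [ 7.4  0.3 -0.3] F [-1.2 -0.1  1.1] open 0.7
```

Emit:
apply_moves(increments=[[0.3,4,0,0,0],[0.3,3,0,0,0],[0.9,0,0,0,0],[0.9,0,0,0,0],[0.9,0,0,0,0],[0.9,0,0,0,0],[0.9,0,0,0,0],[0.9,0,0,0,0],[0.9,0,0,0,0],[0.9,0,0,0,0]])

```text
t: 29.4
eef_pos: [451.7, -55.0, 14.3]
tcp_rot: [0.085, 1.571, -1.659]
ft_force: [-0.3, -0.6, 0.6]
opening: 0.207
```

Emit:
apply_moves(increments=[[0.9,-8,0,0,0],[0.9,-25,0,0,0],[0.9,-40,0,0,0],[0.9,-45,0,0,0],[0.9,-45,0,0,0],[0.9,-40,0,0,0],[0.9,-45,0,0,0],[0.9,-20,0,0,0],[0.9,0,0,0,0]])

```text
t: 30.3
eef_pos: [452.2, -55.1, 285.4]
tcp_rot: [1.468, 1.565, -0.276]
ft_force: [-0.1, -0.5, -1.1]
opening: 0.212
```

Emit:
apply_moves(increments=[[0.9,0,0,0,-7.9],[0.9,0,0,0,-7.9],[0.9,0,0,0,-7.9],[0.9,0,0,0,-7.9],[0.9,0,0,0,-7.9],[0.9,0,0,0,-7.9],[0.9,0,0,0,-7.9],[0.9,0,0,0,-7.9],[0.9,0,0,0,-7.9],[0.9,0,0,0,-7.9]])

```text
t: 31.3
eef_pos: [451.1, -54.9, 281.1]
tcp_rot: [-2.994, 1.569, 2.929]
ft_force: [0.4, 0.1, -0.6]
opening: 0.209
```

```bash
python3 - <<'E'
import numpy as np
for x,y in((-110,45),(-110,-50),(-110,0)):
    th=1.21;print(x,y,575.7+x*np.cos(th)-y*np.sin(th),390.6+x*np.sin(th)+y*np.cos(th))
E
python3 p.py 494.8 303.6 290 159.3
```

```text
-110 45 494.7651457959713 303.56811288399746
-110 -50 583.6486659435429 270.03126976816105
-110 0 536.8678658658737 287.6822398291276
t 31.3 p [451.1 -54.9 281.1] jaw -20.6 j6 0.09 turn 0.1 shift unturned [ -8.8 350.9 -85.2] shift after turn [ -8.8 350.8 -85.8] F [ 0.4  0.1 -0.6] open 0.209
```

Emit:
apply_moves(increments=[[0.9,0,25,-6,0],[0.9,0,37,-9,0],[0.9,0,37,-9,0],[0.9,0,37,-9,0],[0.9,0,37,-9,0],[0.9,0,37,-9,0],[0.9,0,37,-9,0],[0.9,0,37,-9,0],[0.9,0,37,-9,0],[0.9,0,24,-6,0]])

```text
t: 32.3
eef_pos: [495.9, 299.3, 280.7]
tcp_rot: [-2.389, 1.568, -2.753]
ft_force: [-0.2, -0.9, -0.7]
opening: 0.206
```

Emit:
apply_moves(increments=[[0.9,0,6,-2,0],[0.9,25,0,0,0],[0.9,40,0,0,0],[0.9,40,0,0,0],[0.9,40,0,0,0],[0.9,40,0,0,0],[0.9,25,0,0,0],[0.9,15,0,0,0],[0.9,0,0,0,0]])

```text
t: 33.2
eef_pos: [495.4, 302.0, 54.8]
tcp_rot: [-2.3, 1.566, -2.666]
ft_force: [0.5, 0.8, -1.2]
opening: 0.208
```

```bash
python3 p.py 494.8 303.6 27 159.3
```

```text
t 33.2 p [495.4 302.   54.8] jaw -21.0 j6 0.8 turn -0.3 shift unturned [27.8  1.4 -1. ] shift after turn [27.8  1.4 -1. ] F [ 0.5  0.8 -1.2] open 0.208
```

Emit:
apply_moves(increments=[[0.9,12,1.4,0,0],[0.9,8,0,0,0],[0.9,4,0,0,0],[0.9,2,0,0,0],[0.9,1.5,0,0,0],[0.9,0,0,0,0]])

```text
t: 33.8
eef_pos: [498.5, 306.6, 32.5]
tcp_rot: [0.986, 1.565, 0.621]
ft_force: [-4.1, 7.8, 22.3]
opening: 0.209
```

Emit:
apply_moves(increments=[[0.5,0,0,0,0],[0.5,0,0,0,0],[0.5,0,0,0,0],[0.5,0,0,0,0],[0.5,-5,0,0,0],[0.5,-25,0,0,0],[0.5,-45,0,0,0],[0.5,-45,0,0,0],[0.5,-45,0,0,0],[0.5,-45,0,0,0]])

```text
t: 34.8
eef_pos: [497.0, 304.6, 242.0]
tcp_rot: [-0.017, 1.571, -0.383]
ft_force: [-0.0, 0.5, -0.6]
opening: 0.501
```

Emit:
apply_moves(increments=[[0.3,-40,0,0,0],[0.3,0,0,0,8.1],[0.3,0,0,0,8.1],[0.3,0,0,0,8.1],[0.3,0,0,0,8.1],[0.3,0,0,0,8.1],[0.3,0,0,0,8.1],[0.3,0,0,0,8.1],[0.3,0,0,0,0]])

```text
t: 35.7
eef_pos: [497.2, 304.7, 280.0]
tcp_rot: [-0.319, 1.571, -1.676]
ft_force: [0.9, -0.2, 0.7]
opening: 0.699
```

```bash
python3 p.py 461.3 -166.5 200 101.5
python3 - <<'E'
from h import *
c=shot('top','top6');shot('side','side6')
crop('side6',120,150,360,330,3.33,'c7')
E
```

```text
t 35.7 p [497.2 304.7 280. ] jaw -77.8 j6 1.79 turn 0.7 shift unturned [  80.  -135.   452.9] shift after turn [  80.  -129.1  454.6] F [ 0.9 -0.2  0.7] open 0.699
```

View pics/c7.png

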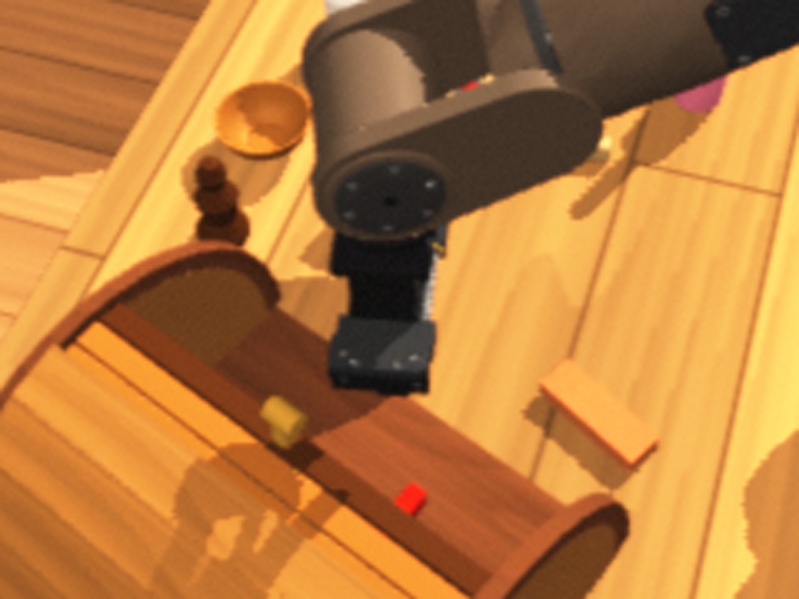

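```bash
cat > st.py <<'E'
from h import *
th=1.21
def W(x,y,z): return [575.7+x*np.cos(th)-y*np.sin(th),390.6+x*np.sin(th)+y*np.cos(th),z]
def S(p): d=np.array(p)-[575.7,390.6,0]; return np.round([d[0]*np.cos(th)+d[1]*np.sin(th),-d[0]*np.sin(th)+d[1]*np.cos(th),p[2]],1)
E
python3 - <<'E'
from st import *
s=load('side6');t=load('top6')
for x in(-143,-110,-77): print(x,proj(s,W(x,45,30)),proj(t,W(x,45,30)))
print(S(ray(s,243.1,300.1,30)))
import cv2
for n in('side6','top6'):
    im=cv2.imread('pics/%s.png'%n).astype(int); m=((im[...,2]>120)&(im[...,1]<70)&(im[...,0]<70)).astype('uint8')
    k,l,st_,ce=cv2.connectedComponentsWithStats(m); print(n,[(st_[i].tolist(),ce[i].round(1)) for i in range(1,k) if st_[i][4]>8])
crop('top6',90,160,210,250,6.6,'c8')
E
```

```text
-143 [250.69616465 291.76899569] [147.96366597 220.83506976]
-110 [243.81594789 299.57744323] [138.75902892 217.47954475]
-77 [236.76060865 307.58463955] [129.57552868 214.13172511]
[-107.4   44.4   30. ]
side6 [([0, 0, 39, 31, 557], array([12.9,  9.6])), ([0, 0, 116, 83, 5025], array([64. , 34.5])), ([98, 41, 17, 15, 51], array([106.1,  47. ])), ([220, 135, 6, 6, 32], array([222.6, 137.4])), ([151, 242, 50, 40, 416], array([176.3, 260.2])), ([113, 270, 8, 12, 25], array([116.6, 275.2])), ([213, 285, 54, 45, 530], array([240.4, 306.3])), ([230, 365, 14, 15, 57], array([236.4, 372.8])), ([60, 372, 10, 12, 77], array([ 63.9, 377.9])), ([78, 375, 6, 9, 24], array([ 81.1, 379. ]))]
top6 [([305, 124, 8, 8, 48], array([308.5, 127.3])), ([234, 173, 7, 6, 29], array([237.1, 175.9])), ([258, 178, 7, 6, 34], array([261. , 180.7])), ([282, 183, 7, 6, 33], array([284.8, 185.5])), ([133, 213, 12, 8, 58], array([138.2, 216.6]))]
```

View pics/c8.png

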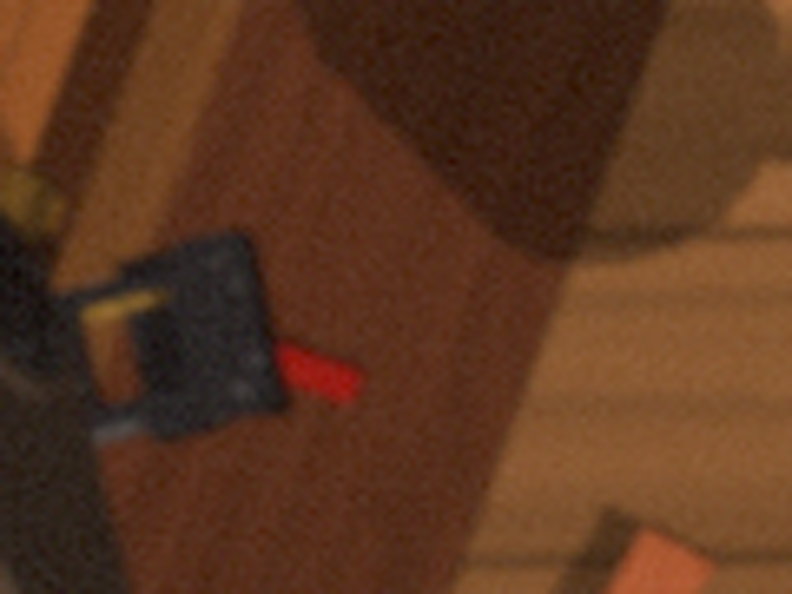

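The red gouge lies along the store's depth, well inside; its handle end at crop (358,385) is about 50 mm behind the front edge. Now the pale one.

Emit:
apply_moves(increments=[[0.3,0,-9,25,0],[0.3,0,-11,38,0],[0.3,0,-11,38,0],[0.3,0,-11,38,0],[0.3,0,-11,38,0],[0.3,0,-11,38,0],[0.3,0,-11,38,0],[0.3,0,-11,38,0],[0.3,0,-11,38,0],[0.3,0,-11,38,0]])

```text
t: 36.8
eef_pos: [470.0, -78.3, 280.1]
tcp_rot: [0.911, 1.57, -0.44]
ft_force: [0.9, -0.1, 0.2]
opening: 0.699
```

Emit:
apply_moves(increments=[[0.3,15,-11,34,0],[0.3,30,-8,28,0],[0.3,25,-6,15,0],[0.3,10,-2,8,0],[0.3,0,0,0,0],[0.3,0,0,0,0]])

```text
t: 37.4
eef_pos: [462.7, -165.2, 200.7]
tcp_rot: [0.917, 1.57, -0.436]
ft_force: [0.2, 0.2, 0.1]
opening: 0.702
```

```bash
python3 - <<'E'
from h import *
c=shot('side','side7');shot('top','top7')
crop('side7',225,110,345,200,6.6,'c9')
E
python3 p.py 461.3 -166.5 22 101.5
```

```text
t 37.5 p [ 462.8 -165.   201. ] jaw -77.5 j6 0.88 turn 1.0 shift unturned [179.   -2.1   0.9] shift after turn [179.   -2.1   1. ] F [-0.6 -0.2  0.6] open 0.698
```

View pics/c9.png

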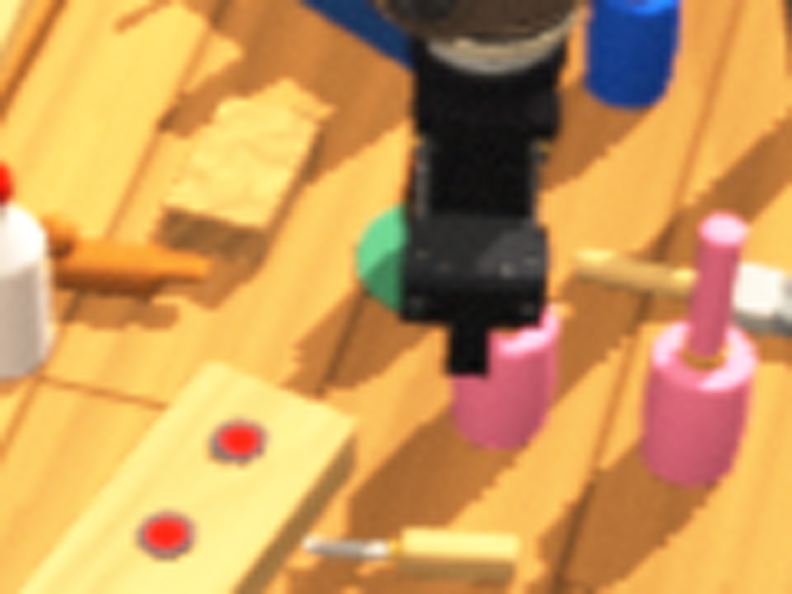

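The pale gouge (crop (462,555)) is where it was measured.

Emit:
apply_moves(increments=[[0.3,25,-2,1,1],[0.3,40,0,0,0],[0.3,40,0,0,0],[0.3,35,0,0,0],[0.3,20,0,0,0],[0.3,12,0,0,0],[0.3,7,0,0,0],[0.3,5,0,0,0],[0.3,2,0,0,0],[0.3,0,0,0,0]])

```text
t: 38.5
eef_pos: [460.8, -167.1, 14.3]
tcp_rot: [0.815, 1.57, -0.557]
ft_force: [-0.7, 0.4, -0.2]
opening: 0.703
```

Emit:
apply_moves(increments=[[0.9,0,0,0,0],[0.9,0,0,0,0],[0.9,0,0,0,0],[0.9,0,0,0,0],[0.9,0,0,0,0],[0.9,0,0,0,0],[0.9,0,0,0,0],[0.9,0,0,0,0],[0.9,0,0,0,0]])

```text
t: 39.4
eef_pos: [460.5, -166.9, 13.8]
tcp_rot: [-1.734, 1.571, -3.107]
ft_force: [0.6, 0.8, 1.6]
opening: 0.208
```

Emit:
apply_moves(increments=[[0.9,-8,0,0,0],[0.9,-25,0,0,0],[0.9,-40,0,0,0],[0.9,-45,0,0,0],[0.9,-45,0,0,0],[0.9,-40,0,0,0],[0.9,-45,0,0,0],[0.9,-20,0,0,0],[0.9,0,0,0,0]])

```text
t: 40.3
eef_pos: [461.1, -167.3, 285.1]
tcp_rot: [0.876, 1.565, -0.496]
ft_force: [0.2, 0.4, -1.0]
opening: 0.206
```

Emit:
apply_moves(increments=[[0.9,0,0,0,-8.2],[0.9,0,0,0,-8.2],[0.9,0,0,0,-8.2],[0.9,0,0,0,-8.2],[0.9,0,0,0,-8.2],[0.9,0,0,0,-8.2],[0.9,0,0,0,-8.2],[0.9,0,0,0,0]])

```text
t: 41.1
eef_pos: [460.0, -166.8, 280.7]
tcp_rot: [3.079, 1.569, 2.711]
ft_force: [0.2, 0.6, 0.7]
opening: 0.206
```

```bash
python3 -c "
from st import *;print(W(-118,-50,0))"; python3 p.py 580.8 262.5 285 159.3
```

```text
[np.float64(580.8245107337883), np.float64(262.546341755734), 0]
t 41.1 p [ 460.  -166.8  280.7] jaw -21.1 j6 -0.11 turn -0.4 shift unturned [ -4.1 444.  -41.9] shift after turn [ -4.1 444.3 -38.8] F [0.2 0.6 0.7] open 0.206
```

Emit:
apply_moves(increments=[[0.9,0,25,-2,0],[0.9,0,38,-4,0],[0.9,0,38,-4,0],[0.9,0,38,-4,0],[0.9,0,38,-4,0],[0.9,0,38,-4,0],[0.9,0,38,-4,0],[0.9,0,38,-4,0],[0.9,0,38,-4,0],[0.9,0,38,-4,0]])

```text
t: 42.1
eef_pos: [557.9, 190.4, 280.9]
tcp_rot: [-2.428, 1.57, -2.804]
ft_force: [1.1, -0.8, -1.4]
opening: 0.21
```

Emit:
apply_moves(increments=[[0.9,0,38,-2,-0.4],[0.9,0,26,-1,0],[0.9,0,13,0,0],[0.9,0,0,0,0],[0.9,25,0,0,0],[0.9,40,0,0,0],[0.9,40,0,0,0],[0.9,40,0,0,0],[0.9,40,0,0,0],[0.9,25,0,0,0]])

```text
t: 43.1
eef_pos: [581.6, 259.7, 69.2]
tcp_rot: [-2.363, 1.567, -2.729]
ft_force: [0.4, -0.1, -0.3]
opening: 0.21
```

Emit:
apply_moves(increments=[[0.9,15,0,0,0],[0.9,10,0,0,0],[0.9,0,0,0,0]])

```text
t: 43.4
eef_pos: [582.7, 261.2, 46.4]
tcp_rot: [-2.266, 1.57, -2.63]
ft_force: [-0.5, -0.9, -0.8]
opening: 0.211
```

```bash
python3 p.py 580.8 262.5 27 159.3
python3 - <<'E'
from h import *
c=shot('side','side8'); crop('side8',140,200,300,320,5,'c10')
E
```

```text
t 43.4 p [582.7 261.2  46.4] jaw -20.9 j6 0.68 turn -0.2 shift unturned [19.4  0.6 -2.3] shift after turn [19.4  0.6 -2.3] F [-0.5 -0.9 -0.8] open 0.211
```

View pics/c10.png

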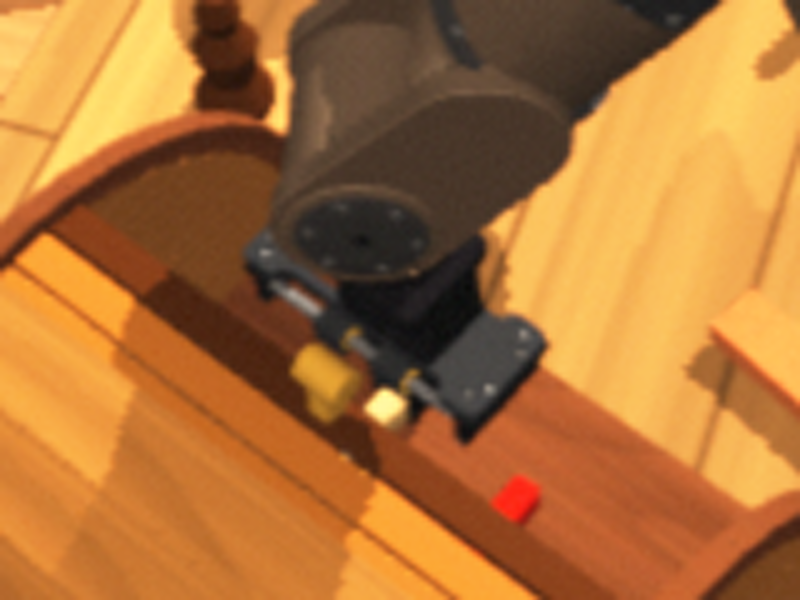

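Run:
```python
from st import *
s=load('side8'); print('TCP px',(proj(s,[582.7,261.2,46.4])-[140,200])*5)
for z in(20,40,60): print(S(ray(s,217.4,281.6,z)))
for x in(-150,-118,-85): print((proj(s,W(x,-51,55))-[140,200])*5)
```

```text
TCP px [404.86653135 386.60571045]
[-110.7  -62.8   20. ]
[-103.1  -53.9   40. ]
[-95.5 -44.9  60. ]
[438.76784941 345.3523927 ]
[404.67280638 381.13435736]
[368.64789378 418.9416758 ]
```

The pale block at crop (387,408) is the held handle, projecting where it should. Lowering until contact.

Emit:
apply_moves(increments=[[0.9,6,0,-2,0],[0.9,4,0,0,0],[0.9,2,0,0,0],[0.9,0,0,0,0]])

```text
t: 43.85
eef_pos: [580.9, 262.5, 34.7]
tcp_rot: [-1.798, 1.571, -2.161]
ft_force: [0.2, -1.0, -0.5]
opening: 0.21
```

Emit:
apply_moves(increments=[[0.9,1.5,0,0,0],[0.9,1.5,0,0,0],[0.9,0,0,0,0]])

```text
t: 44.15
eef_pos: [580.9, 262.5, 31.6]
tcp_rot: [-2.056, 1.571, -2.419]
ft_force: [-0.5, -0.4, 0.0]
opening: 0.21
```

Emit:
apply_moves(increments=[[0.9,1.5,0,0,0],[0.9,1.5,0,0,0],[0.9,0,0,0,0]])

```text
t: 44.45
eef_pos: [580.9, 262.5, 28.6]
tcp_rot: [-2.171, 1.57, -2.534]
ft_force: [0.5, -0.3, -1.4]
opening: 0.21
```

Emit:
apply_moves(increments=[[0.9,1,0,0,0],[0.9,0,0,0,0]])

```text
t: 44.65
eef_pos: [580.9, 262.5, 27.7]
tcp_rot: [-1.997, 1.571, -2.361]
ft_force: [-0.7, 0.1, 0.1]
opening: 0.211
```

Emit:
apply_moves(increments=[[0.6,0,0,0,0],[0.6,0,0,0,0],[0.6,0,0,0,0],[0.6,0,0,0,0],[0.6,-5,0,0,0],[0.6,-25,0,0,0],[0.6,-45,0,0,0],[0.6,-45,0,0,0],[0.6,-45,0,0,0],[0.6,-45,0,0,0]])

```text
t: 45.65
eef_pos: [580.6, 262.4, 240.2]
tcp_rot: [0.463, 1.57, 0.1]
ft_force: [1.4, 0.3, 0.0]
opening: 0.399
```

Emit:
apply_moves(increments=[[0.3,-45,0,0,0],[0.3,-25,0,0,0],[0.3,0,0,0,0]])

```text
t: 45.95
eef_pos: [581.7, 262.8, 312.5]
tcp_rot: [0.675, 1.564, 0.312]
ft_force: [0.4, 0.2, -0.2]
opening: 0.599
```

```bash
python3 p.py 574.5 379.3 300 159.3;python3 - <<'E'
from h import *
c=shot('top','top9'); crop('top9',90,130,210,250,5,'c11'); shot('side','side9')
E
```

```text
t 46.0 p [581.7 262.8 312.5] jaw -20.8 j6 0.68 turn -0.1 shift unturned [ 12.7 106.3 -48.2] shift after turn [ 12.7 106.4 -47.9] F [ 0.4  0.2 -0.2] open 0.599
```

View pics/c11.png

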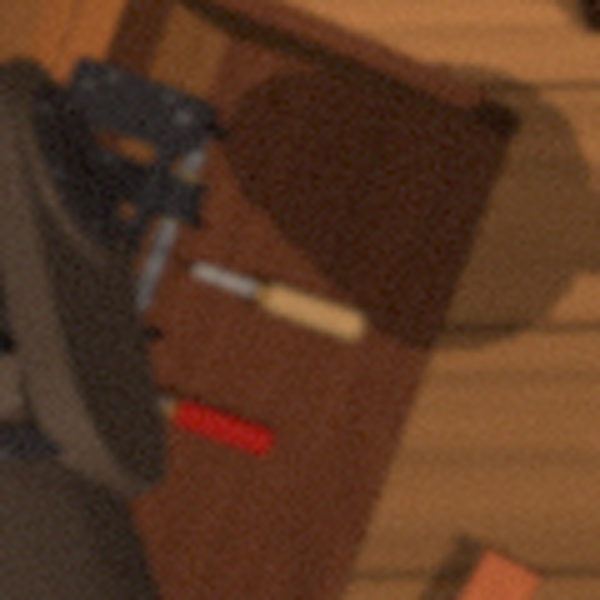

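Both gouges lie inside, pale at crop (315,313) and red at (222,430). Now closing the shutter.

Emit:
apply_moves(increments=[[0.3,0,20,-9,0],[0.3,0,32,-15,0],[0.3,0,32,-15,0],[0.3,0,16,-7,0],[0.3,0,6,-2,0],[0.3,0,0,0,0]])

```text
t: 46.65
eef_pos: [573.7, 378.7, 306.7]
tcp_rot: [-2.101, 1.569, -2.463]
ft_force: [0.3, 0.0, 0.2]
opening: 0.702
```

```bash
python3 p.py 575 379.3 236 159.3
```

```text
t 46.6 p [573.7 378.7 306.7] jaw -20.8 j6 0.85 turn -0.1 shift unturned [70.7  1.2  1.1] shift after turn [70.7  1.2  1.1] F [0.3 0.  0.2] open 0.702
```

Emit:
apply_moves(increments=[[0.3,20,1,1,0],[0.3,25,0,0,0],[0.3,15,0,0,0],[0.3,10,0,0,0],[0.9,0,0,0,0],[0.9,0,0,0,0],[0.9,0,0,0,0],[0.9,0,0,0,0],[0.9,0,0,0,0],[0.9,0,0,0,0]])

```text
t: 47.65
eef_pos: [574.6, 379.5, 238.3]
tcp_rot: [2.82, 1.57, 2.457]
ft_force: [-3.4, 0.6, 2.9]
opening: 0.312
```

Emit:
apply_moves(increments=[[0.9,0,0,0,0],[0.9,0,0,0,0]])

```text
t: 47.85
eef_pos: [574.6, 379.5, 238.2]
tcp_rot: [2.811, 1.57, 2.448]
ft_force: [-5.6, 0.2, 4.8]
opening: 0.312
```

```bash
python3 arc.py 0.0 27
```

```text
store x,y -10.764319159330048 -2.9241067638508436 q 1.4182540501984413 r 226.50104372224183 0.31157860120609654 [-5.6  0.2  4.8]
[[0.9, -11.7, 0.0], [1.5, -11.7, 0.0], [2.1, -11.6, 0.0], [2.7, -11.5, 0.0], [3.3, -11.3, 0.0], [3.9, -11.1, 0.0], [4.5, -10.9, 0.0], [5.0, -10.6, 0.0], [5.6, -10.4, 0.0], [6.1, -10.1, 0.0], [6.6, -9.7, 0.0], [7.1, -9.4, 0.0], [7.6, -9.0, 0.0], [8.1, -8.6, 0.0], [8.5, -8.1, 0.0], [8.9, -7.7, 0.0], [9.3, -7.2, 0.0], [9.7, -6.7, 0.0], [10.0, -6.2, 0.0], [10.3, -5.6, 0.0], [10.6, -5.1, 0.0], [10.9, -4.5, 0.0], [11.1, -3.9, 0.0], [11.3, -3.4, 0.0], [11.4, -2.8, 0.0], [11.6, -2.2, 0.0], [11.7, -1.5, 0.0]]
```

Emit:
apply_moves(increments=[[0.9,1.5,-11.7,0,0],[0.9,2,-11.7,0,0],[0.9,2.5,-11.6,0,0],[0.9,3,-11.5,0,0],[0.9,3.3,-11.3,0,0],[0.9,3.9,-11.1,0,0],[0.9,4.5,-10.9,0,0],[0.9,5,-10.6,0,0],[0.9,5.6,-10.4,0,0],[0.9,0,0,0,0]])

```text
t: 48.85
eef_pos: [538.7, 284.4, 205.8]
tcp_rot: [-2.496, 1.57, -2.86]
ft_force: [-3.9, 3.4, -2.4]
opening: 0.311
```

```bash
python3 arc.py 0.0 18
```

```text
store x,y -112.38953605720239 -2.9040077405871685 q 0.9401929707246788 r 224.00178062027862 0.310650304534928 [-3.9  3.4 -2.4]
[[6.1, -10.0, 0.0], [6.7, -9.6, 0.0], [7.1, -9.3, 0.0], [7.6, -8.9, 0.0], [8.1, -8.5, 0.0], [8.5, -8.0, 0.0], [8.9, -7.6, 0.0], [9.3, -7.1, 0.0], [9.7, -6.6, 0.0], [10.0, -6.1, 0.0], [10.3, -5.6, 0.0], [10.6, -5.0, 0.0], [10.8, -4.5, 0.0], [11.0, -3.9, 0.0], [11.2, -3.3, 0.0], [11.4, -2.7, 0.0], [11.5, -2.1, 0.0], [11.6, -1.5, 0.0]]
```

Emit:
apply_moves(increments=[[0.9,6.1,-10,0,0],[0.9,6.7,-9.6,0,0],[0.9,7.1,-9.3,0,0],[0.9,7.6,-8.9,0,0],[0.9,8.1,-8.5,0,0],[0.9,8.5,-8,0,0],[0.9,8.9,-7.6,0,0],[0.9,9.3,-7.1,0,0],[0.9,9.7,-6.6,0,0],[0.9,0,0,0,0]])

```text
t: 49.85
eef_pos: [512.1, 213.9, 133.6]
tcp_rot: [-2.226, 1.569, -2.59]
ft_force: [-3.7, 1.6, 0.0]
opening: 0.314
```

```bash
python3 arc.py 0.0 9
```

```text
store x,y -187.74235499616265 -2.8834885834252972 q 0.4699078458096384 r 223.70455964337614 0.31368485613040786 [-3.7  1.6  0. ]
[[10.0, -6.1, 0.0], [10.3, -5.6, 0.0], [10.6, -5.0, 0.0], [10.8, -4.5, 0.0], [11.0, -3.9, 0.0], [11.2, -3.3, 0.0], [11.4, -2.7, 0.0], [11.5, -2.1, 0.0], [11.6, -1.5, 0.0]]
```

Emit:
apply_moves(increments=[[0.9,10,-6.1,0,0],[0.9,10.3,-5.6,0,0],[0.9,10.6,-5,0,0],[0.9,10.8,-4.5,0,0],[0.9,11,-3.9,0,0],[0.9,11.2,-3.3,0,0],[0.9,11.4,-2.7,0,0],[0.9,11,-2.1,0,0],[0.9,8,-1.2,0,0],[0.9,0,0,0,0]])

```text
t: 50.85
eef_pos: [500.1, 182.0, 39.4]
tcp_rot: [-2.161, 1.57, -2.525]
ft_force: [-3.2, 1.0, -1.3]
opening: 0.312
```

```bash
python3 arc.py -0.01 2
```

```text
store x,y -221.84750476727118 -2.865075344805973 q 0.017667828463541563 r 223.52714776411787 0.3124244047224665 [-3.2  1.  -1.3]
[[3.1, -0.4, 0.0], [3.1, -0.3, 0.0]]
```

Emit:
apply_moves(increments=[[0.9,2,0,0,0],[0.9,2,0,0,0],[0.9,0,0,0,0]])

```text
t: 51.15
eef_pos: [500.2, 182.3, 38.1]
tcp_rot: [0.471, 1.569, 0.108]
ft_force: [-11.2, -0.7, 35.1]
opening: 0.317
```

Emit:
apply_moves(increments=[[0.9,2,0,0,0],[0.9,0,0,0,0]])

```text
t: 51.35
eef_pos: [500.4, 182.6, 36.5]
tcp_rot: [0.61, 1.569, 0.247]
ft_force: [-12.1, 1.3, 41.6]
opening: 0.312
```

```bash
python3 arc.py -0.01 2
```

```text
store x,y -221.2266832313467 -2.9412410379854492 q 0.005477038613428645 r 222.58363848016054 0.311625180512271 [-12.1   1.3  41.6]
[[1.7, -0.2, -0.0], [1.7, -0.2, -0.0]]
```

Emit:
apply_moves(increments=[[0.3,0,0,0,0],[0.3,0,0,0,0],[0.3,0,0,0,0],[0.3,0,0,0,0],[0.3,0,0,0,0],[0.3,-15,-1,0,0],[0.3,-30,0,0,0],[0.3,-40,0,0,0],[0.3,-40,0,0,0],[0.3,-40,0,0,0]])

```text
t: 52.35
eef_pos: [499.5, 181.2, 200.7]
tcp_rot: [-2.145, 1.57, -2.508]
ft_force: [0.8, -0.2, 0.1]
opening: 0.699
```

Emit:
apply_moves(increments=[[0.3,-40,-20,0,0],[0.3,-30,-40,0,0],[0.3,0,-40,0,0],[0.3,0,-40,0,0],[0.3,0,-40,0,0],[0.3,0,-40,0,0],[0.3,0,-30,0,0],[0.3,0,0,0,0]])

```text
t: 53.15
eef_pos: [410.0, -54.6, 269.3]
tcp_rot: [-1.179, 1.57, -1.546]
ft_force: [0.6, -0.9, 0.1]
opening: 0.696
```

Run:
```python
from st import *
c=shot('top','top10');s=shot('side','side10')
for n in('top10','side10'): pass
a=cv2.imread('pics/top10.png');b=cv2.imread('pics/side10.png')
out=np.hstack([cv2.resize(x,(400,300)) for x in(a,b)])
ca=cv2.resize(a[180:255,120:220],(400,300),interpolation=cv2.INTER_CUBIC); cb=cv2.resize(b[230:305,190:290],(400,300),interpolation=cv2.INTER_CUBIC)
cv2.imwrite('pics/f.png',np.vstack([out,np.hstack([ca,cb])]))
for q in(0,.03,.06):
    p=W(-224*np.cos(q+.105),-2.8,20+224*np.sin(q+.105)); print(q,(proj(c,p)-[120,180])*4,(proj(s,p)-[190,230])*4+[400,0])
```

```text
0 [217.53764556 141.39464407] [658.43813539 133.31530113]
0.03 [214.7846733  140.97387834] [657.64521911 129.4362409 ]
0.06 [211.78303299 140.46634452] [656.68797979 125.71821032]
```

View pics/f.png

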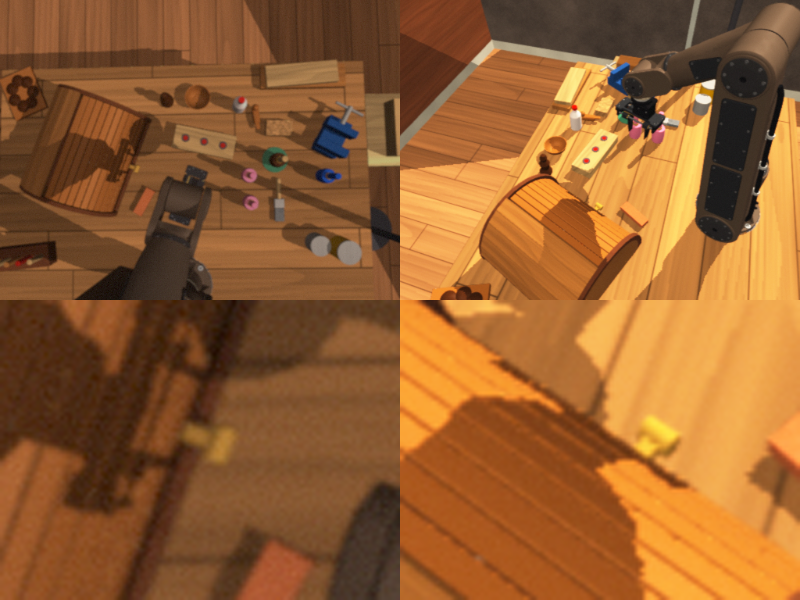

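The shutter is closed: the pull at (222,444) and (662,434) matches q=0. The mallet is upright on the pad, the stops are flush, no gouges are left on the bench, and the arm is clear.

```bash
python3 -c "
from cell import env,status
print(env.job_done(), status.state()['t'])"
```

```text
the job is handed in; nothing more can be done
the job is handed in; nothing more can be done
```

The bench is closed down and the job is handed in, at about 53 s on the robot's clock.

- **Stops:** I pressed all three fully down with the mallet face. The force rose sharply at the bottom of each, and the pictures show all three heads flush.
- **Mallet:** it went onto the green pad straight after the stops, so the gripper was free for the gouges. The last top view shows it upright on the pad.
- **Gouges:** only the pale and red ones were on the bench. A top view taken just before closing showed both lying well inside the store.
- **Shutter:** I opened it, then rolled it closed until it met its end stop, which read about 41 N at the wrist. The pull then sat within about 1.5 pixels of the calculated closed position in both cameras.

Two readings were off. Setting down the red gouge, I met the floor about 5 mm higher than expected, at about 22 N, and it ended up roughly 15 mm deeper than I aimed. After the first contact at the shutter's end stop I pushed 2 mm more, and the tool sank a further 1.6 mm, so the fingers may have slipped on the pull. Neither changed the result in the pictures.

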